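Put the gauges back in their cased set

ROBOT

A 7-joint arm with a two-finger parallel gripper is mounted at the origin on the work surface. World frame = base frame: x ahead of the robot, y to its left, z up, the work surface at z = 0. Lengths are in m, angles in rad, forces in N, time in s.
With the tool pointing down it reaches from about 0.4 to 0.85 m from the base axis. Payload 4.5 kg.
Tool frame: the origin (TCP) lies midway between the tips of the shut fingers; the grasp point (between the pads) lies behind it (r.grip_point_offset is the z of the grasp point in the tool frame, in m); z points along the fingers, y is the line along which they close (so a half turn about z gives the same grasp; the last joint's range is limited). The gripper opens to 88 mm and grips with 3 to 60 N. Pads are 18 mm wide; open, the fingers measure 123 mm over their backs; the gripper's body (75 mm by 187 mm) begins 45 mm behind the grasp point.
Start: joints at [1.327, 0.689, -0.195, 1.565, 0.157, 0.902, -0.215], TCP at [0.171, -0.601, 0.239] pointing down, gripper open.
Joint ranges: [-3.01, 3.01], [-0.46, 2.08], [-1.47, 1.51], [0.13, 2.56], [-1, 4.14], [0.04, 2.09], [-2.66, 2.66]. Speed limits (rad/s): [2.57, 2.57, 3.14, 3.14, 3.14, 3.14, 3.14].

INTERFACE

Orientations are given as a unit quaternion [x, y, z, w].
In Python, from plant import r, optics, workorder gives the robot as it stands.
- The arm moves only by the shell command python3 -m creep 'ROWS' [FORCE]. ROWS is JSON, a list of rows, each an object of numbers: "grip": the gripper command: -1 is shut, 1 is fully open, values between are in proportion; "tx", "ty", "tz": the shift along the tool's x, y, z in cm; "spin": the turn about the tool's z in degrees. In form: [{"grip": .., "tx": .., "ty": .., "tz": .., "spin": ..}, ...]. A call has 1 to 8 rows; each row shifts and turns the commanded pose from where the row before left it, along the tool's axes as they then stand; what a row does not reach is not made up. A row lasts 1/12 s, in which the tool goes at most 41.7 mm and 7.16 degrees, less where a joint would pass 70% of its speed; a pose out of reach is approached as far as the arm can. A call with a gripper value outside its range is refused whole. The fingers move at their own pace and stop on an object; FORCE is the grip in N (left out, the last holds). Time passes only in rows, so rows that do not move let the fingers close. It gives the time, the measured TCP pose, the force, the opening and the grip force at its end, in the units of the state.
- r.get_state(): the state, without advancing time (a new reading comes with each control period).
- optics.snapshot(name): name is "scene" or "side" or "wrist"; returns (picture, depth): 384x512x3 uint8, red, green, blue; 384x512 float32, m along the optical axis (not along the pixel's ray), 0 where there is no reading.
- optics.get_calibration(name): a dict with "fx", "fy", "cx", "cy" (pixels), "extrinsics" (4x4, takes a point from world to camera coordinates). Camera axes: x right, y down, z forward; pixel columns grow to the right and rows downward; lengths in m; the calibration is good to about 2 mm. The wrist camera is an equidistant fisheye: a pixel r from the principal point sees the ray r / f radians off the axis. A picture is of the moment at which its call begins: read the wrist's pose just before it. get_calibration takes no time and is no camera call; for the wrist camera it gives the pose at the moment of the call.
- workorder.finish_job(): hands the job in; it is judged then, once.
The state is a dict: "clock": time; "q": joint angles; "qd": joint speeds; "joint_torque": joint torques, N m; "tool_pos": TCP position; "eef_rot": TCP orientation; "contact_force": force on the tool from outside, world axes, zero at the start; "moment": the same for the moment, N m; "opening": opening from 0.0 (shut) to 1.0 (fully open); "finger_force": force on a finger pad.
Only numpy, scipy, OpenCV 4.12 (cv2) and the standard library are available. Lean on these libraries where they do the work, as an engineer would, in place of code of your own. Each camera call takes 0.05 s, during which the arm holds its last target. There are 200 camera calls.

TASK

Make this lot complete for the sale: press the loose L-shaped and T-shaped gauges, right side up, into their matching cutouts in the case's foam insert, all the way down so that each lies level on the bottom of its cutout. The insert sits a little loose in the case, so feel for each cutout; the foam is springy and takes a firm push. Leave the bar already in the case and the other things on the table where they are.

Things in the scene. Friction and masses are not known exactly. Their poses are not given: they have to be found in the camera images.
- angle_gauge: Plain aluminium L-shaped gauge, lying flat on the table, 28 mm thick, 0.30 kg (varies). Origin: underside, at the middle of its long bar. The long bar is 24 mm wide (own x -12 to 12) and 110 mm long (own y -55 to 55); the short leg leaves its -y end towards +x: x 12 to 68, y -55 to -31. Own z is up; it is already right side up.
- tee_gauge: Plain aluminium T-shaped gauge, lying flat on the table, 28 mm thick, 0.30 kg (varies). Origin: underside, at the middle of its bar. The bar is 24 mm wide (own x -12 to 12) and 110 mm long (own y -55 to 55); the stem leaves its middle towards +x: x 12 to 68, y -12 to 12. Own z is up; it is already right side up.
- case: Open black tool case fixed to the table, inside 165 (own x) x 290 (own y) mm, rim 30 mm high. Origin: centre, on the table; +x points to its lid, folded flat on the table on that side (26 mm high). A grey foam insert, 111 x 278 mm, has an L and a T cutout side by side; a foam strip along the lid side holds the steel length bar. Cutout floors are the black case bottom.
- foam_top (a point): Nominal middle of the foam's top face, 28 mm above the table. The insert has slack in the case: it, and both its cutouts together, may sit up to 5 mm from nominal along the case's x and y. The listed points and poses do not show this: look for the gap round it, or feel for the cutouts. It is wedged and does not shift under pushes below about 50 N.
- angle_cutout (a point): Nominal point on the floor of the L cutout (case frame: x -52, y 72, z 12 mm; see foam_top for the slack) for the L gauge's origin when home, axes parallel. 16 mm deep, upright walls 2 mm clear of the gauge (6 mm at the leg tip), no lead-in. Nibs: both sides of the bar at gauge y 35 mm, of the leg at gauge x 50 mm. Home, it stands 12 mm above the foam; pushing one end alone can leave the other up.
- tee_cutout (a point): Nominal point on the floor of the T cutout (case frame: x -52, y -72, z 12 mm; see foam_top for the slack) for the T gauge's origin when home, axes parallel to the gauge's. Depth, clearances as for the L. Springy foam nibs bulge 3.5 mm from the walls of both: a gauge enters 5 mm freely, then needs 10 to 25 N to go the last 11 mm down past them. T nibs: both bar ends, both stem sides at x 50 mm.
- length_bar: Steel bar, 20 x 120 x 24 mm, already lying in the straight cutout of the case, its top 8 mm above the foam. Origin: centre of its underside. To be left there.
- wrench: Steel open-ended wrench lying on the table at the far right; not part of the job, leave it alone. Origin: near its middle, at its underside.
- screwdriver: Screwdriver lying on the table beyond the gauges; not part of the job, leave it alone. Origin: near its middle, at its underside.
- toy_car: Small green toy car, 90 mm long, on the robot's side of the gauges; not part of the job, leave it alone. Origin: on the underside, near its middle.
- mug: White mug, 80 mm across, left of the case; not part of the job, leave it alone. Origin: on the underside, near its middle.
- jar: Closed jar, 70 mm across and 100 mm tall, far left; not part of the job, leave it alone. Origin: on the underside, near its middle.
Mind the look-alikes: they are no part of the job. Leave any brown or red look-alike of the angle_gauge alone.

How it is judged:
By the outcome, as a careful person would: the job done as asked, in the order asked, and still so for the second after the job is handed in, with the robot touching nothing.
It also fails if it takes over 72 s, if anything falls off the work surface, if the arm or the gripper's body presses on something with over 40 N, if the wrist force passes 120 N, or if a joint passes its speed limit or range.

## Working session

There is one attempt and no reset: what is moved stays moved. The work goes in short steps, Python scripts to look and compute and a shell command to move; the robot and the scene stay as the last step left them, time stands still between calls to the robot, and variables do not carry over. Pictures are saved under pics/ and viewed, at most 10 in all, crops included, and the job is handed in when it is done.

```bash
ls; mkdir -p pics
python3 - <<'E'
from plant import r, optics
import cv2,numpy as np
s=r.get_state(); print({k:np.round(v,3) for k,v in s.items()}, r.grip_point_offset)
for n in ["scene","side"]:
    im,d=optics.snapshot(n); cv2.imwrite(f"pics/{n}0.png",im[:,:,::-1]); np.savez(f"{n}0.npz",im=im,d=d)
    c=optics.get_calibration(n); print(n,c['fx'],c['fy'],c['cx'],c['cy'],np.round(c['extrinsics'],3).tolist())
E
```

```text
pics
{'clock': np.float64(0.0), 'q': array([ 1.327,  0.69 , -0.195,  1.566,  0.157,  0.902, -0.215]), 'qd': array([ 0.001,  0.001, -0.   , -0.001, -0.   ,  0.001, -0.001]), 'joint_torque': array([ 1.0000e-03, -5.2756e+01, -1.2670e+00, -1.5343e+01, -5.3000e-02,
        7.0000e-03,  0.0000e+00]), 'tool_pos': array([ 0.171, -0.6  ,  0.238]), 'eef_rot': array([ 0.99 ,  0.138, -0.   , -0.001]), 'contact_force': array([ 0.482, -0.425, -0.128]), 'moment': array([-0.049, -0.024, -0.065]), 'finger_force': np.float64(0.0), 'opening': np.float64(0.996)} -0.0187
scene 479.76613000332566 479.76613000332566 265.98249276829273 182.0982589191539 [[-0.366, 0.93, -0.01, 0.107], [0.682, 0.261, -0.683, -0.354], [-0.633, -0.257, -0.73, 1.678], [0.0, 0.0, 0.0, 1.0]]
side 441.9248319004304 441.9248319004304 254.81715992575317 187.83576936336243 [[-0.974, -0.226, -0.012, 0.505], [-0.158, 0.718, -0.678, 0.041], [0.162, -0.658, -0.735, 1.204], [0.0, 0.0, 0.0, 1.0]]
```

View pics/scene0.png

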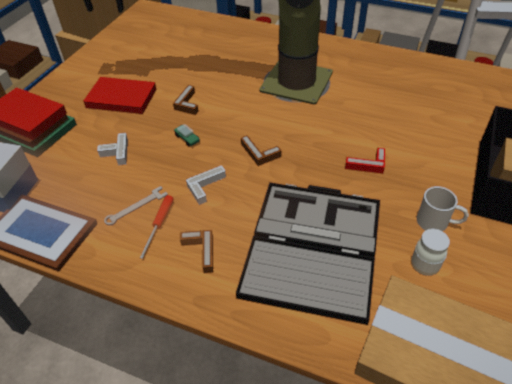

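View pics/side0.png

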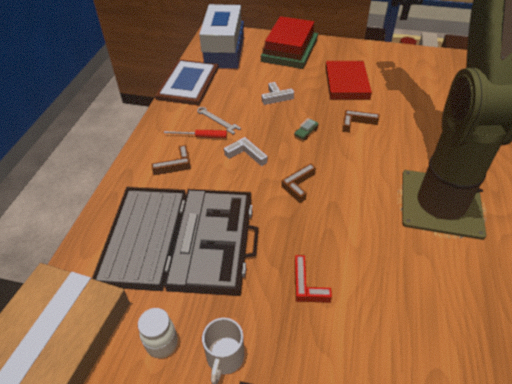

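The white-grey L at scene (206,183) and the white-grey T at scene (115,149) match the description. Look-alikes are brown Ls at (186,98), (262,150) and (203,247), and a red L at (367,161). In the side view the L is at (247,150), the T at (277,95) and the case at (210,240). Next is the close crop and a metric estimate.

```bash
cat > h.py <<'E'
import numpy as np,cv2
from scipy.spatial.transform import Rotation as R
def rays(c,uv,fish=False):
    uv=np.asarray(uv,float).reshape(-1,2); x=(uv[:,0]-c['cx'])/c['fx']; y=(uv[:,1]-c['cy'])/c['fy']
    if fish:
        t=np.hypot(x,y); k=np.sin(t)/np.maximum(t,1e-9); d=np.c_[x*k,y*k,np.cos(t)]
    else: d=np.c_[x,y,np.ones(len(x))]
    E=np.array(c['extrinsics']); Rm=E[:3,:3]; return -Rm.T@E[:3,3], d@Rm
def toplane(c,uv,z,fish=False):
    o,d=rays(c,uv,fish); return o+d*((z-o[2])/d[:,2])[:,None]
def proj(c,P,fish=False):
    E=np.array(c['extrinsics']); p=np.atleast_2d(P)@E[:3,:3].T+E[:3,3]
    if fish:
        r=np.hypot(p[:,0],p[:,1]); t=np.arctan2(r,p[:,2]); k=t/np.maximum(r,1e-9); x,y=p[:,0]*k,p[:,1]*k
    else: x,y=p[:,0]/p[:,2],p[:,1]/p[:,2]
    return np.c_[c['cx']+c['fx']*x,c['cy']+c['fy']*y]
E
python3 - <<'E'
from h import *; from plant import optics
S=np.load('scene0.npz')['im'];D=np.load('side0.npz')['im']
f=lambda im,x,y,w,h,W,H:cv2.resize(im[y:y+h,x:x+w,::-1],(W,H),interpolation=cv2.INTER_CUBIC)
a=np.hstack([f(S,85,120,60,50,300,250),f(S,176,155,60,50,300,250)]); b=np.hstack([f(S,235,180,150,90,400,240),f(D,165,185,90,110,200,240)])
cv2.imwrite('pics/crop.png',np.vstack([a,b]))
for n,im,rois in (("scene",S,{'L':(180,158,50,48),'T':(92,126,42,44)}),("side",D,{'L':(218,130,56,40),'T':(255,78,46,32)})):
    c=optics.get_calibration(n)
    for k,(x,y,w,h) in rois.items():
        p=cv2.cvtColor(im[y:y+h,x:x+w],cv2.COLOR_RGB2HSV); m=((p[...,1]<60)&(p[...,2]>90)).astype(np.uint8)
        g=p[...,2][m>0]; print(n,k,m.sum(),np.percentile(g,[5,25,50,75,95]))
        t=cv2.threshold(g.reshape(-1,1),0,255,cv2.THRESH_OTSU)[0]; mt=(m&(p[...,2]>t)).astype(np.uint8)
        cs=max(cv2.findContours(mt,cv2.RETR_EXTERNAL,cv2.CHAIN_APPROX_NONE)[0],key=cv2.contourArea)
        q=cv2.approxPolyDP(cs,2,True)[:,0]+[x,y]; print(t,cv2.contourArea(cs)); print(np.c_[q,np.round(toplane(c,q,.028)[:,:2]*1000)].tolist())
E
```

```text
scene L 614 [ 98. 109. 154. 164. 173.]
132.0 358.0
[[222.0, 166.0, 500.0, -52.0], [186.0, 180.0, 585.0, -121.0], [198.0, 198.0, 632.0, -60.0], [205.0, 194.0, 612.0, -49.0], [197.0, 182.0, 580.0, -89.0], [224.0, 171.0, 516.0, -38.0]]
scene T 476 [101.   111.   154.   164.25 174.  ]
128.0 283.5
[[125.0, 133.0, 477.0, -387.0], [118.0, 134.0, 488.0, -404.0], [116.0, 143.0, 525.0, -387.0], [99.0, 145.0, 550.0, -429.0], [97.0, 150.0, 571.0, -422.0], [115.0, 148.0, 544.0, -378.0], [116.0, 158.0, 579.0, -351.0], [123.0, 157.0, 569.0, -334.0]]
side L 505 [ 97. 106. 164. 176. 187.]
139.0 262.5
[[224.0, 148.0, 626.0, -59.0], [228.0, 152.0, 610.0, -45.0], [243.0, 144.0, 575.0, -89.0], [259.0, 158.0, 514.0, -39.0], [266.0, 156.0, 496.0, -52.0], [245.0, 138.0, 576.0, -117.0]]
side T 373 [105.  110.  156.  171.  183.4]
140.0 171.0
[[262.0, 96.0, 571.0, -339.0], [266.0, 98.0, 556.0, -330.0], [293.0, 91.0, 474.0, -389.0], [280.0, 91.0, 517.0, -380.0], [273.0, 82.0, 551.0, -428.0], [269.0, 83.0, 564.0, -419.0], [273.0, 91.0, 541.0, -375.0]]
```

View pics/crop.png

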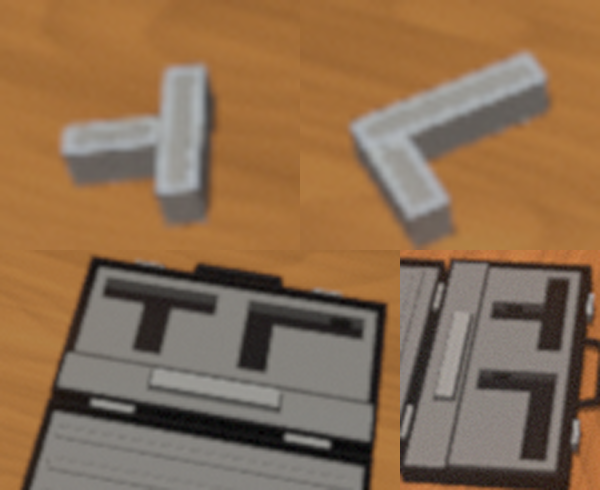

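The crop shows the plain aluminium T (left, with the stem pointing away from the robot's side) and the plain L (right). It also shows both cutouts, T at left and L at right, and the bar in its strip. I'm moving over the L for a close look.

```bash
python3 -m creep '[{"grip":1,"tx":3.2,"ty":-2.5},{"grip":1,"tx":3.2,"ty":-2.5},{"grip":1,"tx":3.2,"ty":-2.5},{"grip":1,"tx":3.2,"ty":-2.5},{"grip":1,"tx":3.2,"ty":-2.5},{"grip":1,"tx":3.2,"ty":-2.5},{"grip":1,"tx":3.2,"ty":-2.5},{"grip":1,"tx":3.2,"ty":-2.5}]'
python3 -m creep '[{"grip":1,"tx":3.2,"ty":-2.5},{"grip":1,"tx":3.2,"ty":-2.5},{"grip":1,"tx":3.2,"ty":-2.5},{"grip":1,"tx":3.2,"ty":-2.5},{"grip":1,"tx":3.2,"ty":-2.5},{"grip":1,"tx":3.2,"ty":-2.5},{"grip":1,"tx":3.2,"ty":-2.5},{"grip":1}]'
python3 - <<'E'
from h import *; from plant import r,optics
s=r.get_state(); c=optics.get_calibration("wrist"); im,d=optics.snapshot("wrist"); cv2.imwrite('pics/w1.png',im[:,:,::-1])
print(s['clock'],s['tool_pos'],s['eef_rot'],s['q']); E=np.array(c['extrinsics']); print(c['fx'],c['cx'],c['cy'],-E[:3,:3].T@E[:3,3],E[2,:3])
E
```

```text
0.1 [ 0.17120602 -0.60051892  0.23799486] [ 9.90363359e-01  1.38491047e-01 -1.73747635e-04 -7.85938979e-04] [ 1.32679784  0.68989769 -0.19452629  1.5662289   0.15732233  0.90246917
 -0.21511675]
297.3186396354542 262.6696825227951 191.53286647666715 [ 0.23943946 -0.58146861  0.38342402] [-0.26441634 -0.07438866 -0.9615354 ]$[0]: bad value
$[0]: bad value
```

View pics/w1.png

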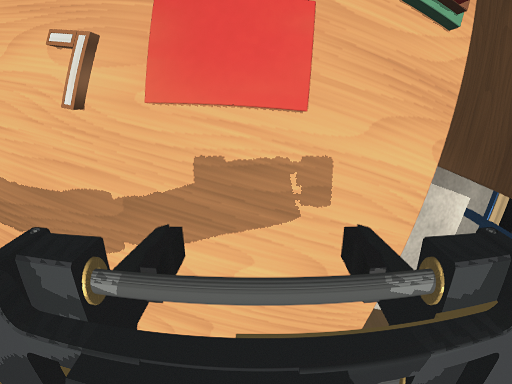

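The rows were refused because each one needs all its keys, so the arm did not move. The picture shows only the red book and a brown L at (75,68). The fingers are at (160,250) and (365,250), and image-up is tool +x.

```bash
python3 -m creep '[{"grip":1,"tx":3.2,"ty":-2.5,"tz":0,"spin":0},{"grip":1,"tx":3.2,"ty":-2.5,"tz":0,"spin":0},{"grip":1,"tx":3.2,"ty":-2.5,"tz":0,"spin":0},{"grip":1,"tx":3.2,"ty":-2.5,"tz":0,"spin":0},{"grip":1,"tx":3.2,"ty":-2.5,"tz":0,"spin":0},{"grip":1,"tx":3.2,"ty":-2.5,"tz":0,"spin":0},{"grip":1,"tx":3.2,"ty":-2.5,"tz":0,"spin":0},{"grip":1,"tx":3.2,"ty":-2.5,"tz":0,"spin":0}]'
python3 -m creep '[{"grip":1,"tx":3.2,"ty":-2.5,"tz":0,"spin":0},{"grip":1,"tx":3.2,"ty":-2.5,"tz":0,"spin":0},{"grip":1,"tx":3.2,"ty":-2.5,"tz":0,"spin":0},{"grip":1,"tx":3.2,"ty":-2.5,"tz":0,"spin":0},{"grip":1,"tx":3.2,"ty":-2.5,"tz":0,"spin":0},{"grip":1,"tx":0,"ty":0,"tz":0,"spin":0}]'
python3 - <<'E'
from h import *; from plant import r,optics
s=r.get_state(); c=optics.get_calibration("wrist"); im,d=optics.snapshot("wrist"); cv2.imwrite('pics/w2.png',im[:,:,::-1]); np.savez('w2.npz',im=im,d=d,E=c['extrinsics'])
print(s['clock'],s['tool_pos'],s['eef_rot'],s['q'])
E
```

```text
clock: 0.82
tool_pos: [0.3634, -0.3368, 0.2387]
eef_rot: [0.99, 0.138, -0.0, -0.0]
contact_force: [1.1, -0.7, -0.2]
opening: 1.0
finger_force: 0.0
clock: 1.32
tool_pos: [0.4883, -0.1648, 0.2389]
eef_rot: [0.989, 0.146, 0.003, -0.002]
contact_force: [2.1, -0.0, 0.5]
opening: 1.0
finger_force: 0.0
1.3167 [ 0.48831876 -0.16477458  0.23893786] [ 0.98934608  0.14553079  0.0031418  -0.00229196] [ 0.3363941   0.54429737 -0.15094738  1.89732842  0.1105867   0.70371858
 -1.15583528]
```

View pics/w2.png

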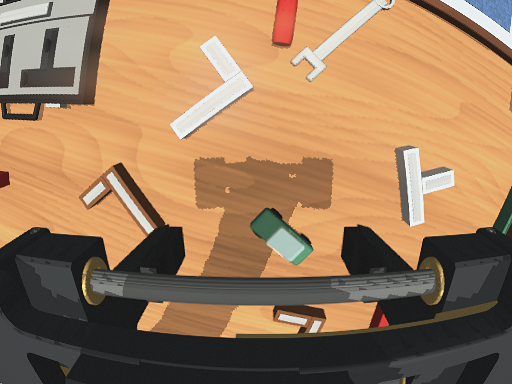

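The wrist picture shows the L at (213,88), the T at (420,185), the case edge at upper left and the toy car at (282,235). I'll fit poses from the corner points.

```bash
cat >> h.py <<'E'
LM=np.array([[-12,-55],[68,-55],[68,-31],[12,-31],[12,55],[-12,55]])/1000.
TM=np.array([[-12,-55],[12,-55],[12,-12],[68,-12],[68,12],[12,12],[12,55],[-12,55]])/1000.
def kabsch(M,W):
    m,w=M.mean(0),W.mean(0); A=(M-m).T@(W-w); th=np.arctan2(A[0,1]-A[1,0],A[0,0]+A[1,1])
    Rm=np.array([[np.cos(th),-np.sin(th)],[np.sin(th),np.cos(th)]]); t=w-Rm@m
    return np.sqrt((((M@Rm.T+t)-W)**2).sum(1).mean()),t,np.degrees(th)
def fitpoly(M,W):
    return min((kabsch(M,np.roll(X,k,0)) for X in (W,W[::-1]) for k in range(len(M))),key=lambda a:a[0])
def blob(im,box,lo=(0,0,190),hi=(180,60,255),eps=2):
    x,y,w,h=box; p=cv2.cvtColor(im[y:y+h,x:x+w],cv2.COLOR_RGB2HSV); m=cv2.inRange(p,lo,hi)
    cs=max(cv2.findContours(m,cv2.RETR_EXTERNAL,cv2.CHAIN_APPROX_NONE)[0],key=cv2.contourArea)
    return cv2.approxPolyDP(cs,eps,True)[:,0]+[x,y],cv2.contourArea(cs)
E
python3 - <<'E'
from h import *; from plant import optics
z=np.load('w2.npz'); im=z['im']; c=optics.get_calibration('wrist'); c['extrinsics']=z['E']
for M,b in ((LM,(160,30,100,115)),(TM,(390,140,70,92))):
  for v in (150,175,200,220):
    q,a=blob(im,b,lo=(0,0,v)); W=toplane(c,q,.028,True)[:,:2]; print(v,a,len(q),end=' ')
    if len(q)==len(M): e,t,th=fitpoly(M,W); print(np.round(t*1000,1),round(th,1),'rms mm',round(e*1000,1))
    else: print(q.tolist())
E
```

```text
150 2527.0 6 [544.1 -81.2] 50.8 rms mm 1.7
175 2510.0 6 [544.1 -81.2] 50.8 rms mm 1.7
200 2489.5 6 [544.1 -81.2] 50.8 rms mm 1.7
220 2448.5 6 [544.5 -81.2] 50.9 rms mm 1.6
150 1564.0 8 [ 524.4 -368.9] -59.2 rms mm 1.7
175 1545.0 8 [ 524.5 -369.2] -59.7 rms mm 1.5
200 1522.5 8 [ 524.2 -369.3] -59.7 rms mm 1.9
220 1505.5 9 [[418, 148], [404, 151], [410, 226], [423, 222], [423, 193], [454, 184], [453, 170], [422, 178], [421, 182]]
```

```bash
python3 -m creep '[{"grip":1,"tx":2.7,"ty":-1.9,"tz":0,"spin":0},{"grip":1,"tx":2.7,"ty":-1.9,"tz":0,"spin":0},{"grip":1,"tx":2.8,"ty":-2,"tz":0,"spin":0},{"grip":1,"tx":0,"ty":0,"tz":0,"spin":7},{"grip":1,"tx":0,"ty":0,"tz":0,"spin":7},{"grip":1,"tx":0,"ty":0,"tz":0,"spin":7},{"grip":1,"tx":0,"ty":0,"tz":0,"spin":7},{"grip":1,"tx":0,"ty":0,"tz":0,"spin":7}]'
python3 -m creep '[{"grip":1,"tx":0,"ty":0,"tz":2,"spin":7},{"grip":1,"tx":0,"ty":0,"tz":2,"spin":7},{"grip":1,"tx":0,"ty":0,"tz":4,"spin":6.9},{"grip":1,"tx":0,"ty":0,"tz":4,"spin":0},{"grip":1,"tx":0,"ty":0,"tz":0,"spin":0},{"grip":1,"tx":0,"ty":0,"tz":0,"spin":0}]'
python3 - <<'E'
from h import *; from plant import r,optics
s=r.get_state(); c=optics.get_calibration("wrist"); im,d=optics.snapshot("wrist"); cv2.imwrite('pics/w3.png',im[:,:,::-1]); np.savez('w3.npz',im=im,d=d,E=c['extrinsics'])
p=s['tool_pos'];Rm=R.from_quat(s['eef_rot']).as_matrix(); print(s['clock'],p,np.round(Rm,3).tolist(),np.degrees(np.arctan2(Rm[1,0],Rm[0,0])),s['q'])
print(proj(c,[[.5441,-.0812,.028],[.550,-.086,.028]],True))
m=cv2.inRange(cv2.cvtColor(im,cv2.COLOR_RGB2HSV),(0,0,200),(180,60,255))
for k in cv2.findContours(m,cv2.RETR_EXTERNAL,cv2.CHAIN_APPROX_NONE)[0]:
    if cv2.contourArea(k)>400:
        q=cv2.approxPolyDP(k,3,True)[:,0]; print(cv2.contourArea(k),q.tolist())
        if len(q)==6: e,t,th=fitpoly(LM,toplane(c,q,.028,True)[:,:2]); print(t,th,e)
E
```

```text
clock: 2.03
tool_pos: [0.5445, -0.0977, 0.2385]
eef_rot: [0.986, -0.17, -0.0, 0.0]
contact_force: [-0.0, -0.1, -0.1]
opening: 0.998
finger_force: 0.0
clock: 2.53
tool_pos: [0.5433, -0.097, 0.1174]
eef_rot: [0.94, -0.342, -0.003, 0.001]
contact_force: [0.1, -0.1, 0.7]
opening: 1.006
finger_force: 0.0
2.5333 [ 0.54328429 -0.09701117  0.11740167] [[0.766, -0.643, -0.005], [-0.643, -0.766, 0.0], [-0.004, 0.003, -1.0]] -40.02794445578225 [ 0.02544208  0.77930134  0.11433817  1.89546842 -0.17290845  0.48166823
 -2.00845395]
[[247.20677942 206.65258206]
 [246.91561955 197.96048676]]
4952.5 [[163, 145], [165, 171], [232, 170], [237, 263], [261, 262], [258, 140]]
[ 0.54490694 -0.08150364] 51.22039550762657 0.0013001785379859827
589.5 [[0, 97], [0, 108], [52, 132], [53, 121]]
1788.5 [[450, 0], [446, 15], [511, 65], [511, 44], [497, 32], [504, 0], [487, 0], [483, 21]]
1322.5 [[253, 0], [260, 34], [249, 39], [255, 68], [262, 67], [258, 49], [283, 43], [288, 62], [294, 61], [289, 33], [276, 32], [269, 0]]
```

The spin needs the other half-turn, because joint 7 would run out at the case. I'll turn to the equivalent grasp at the same spot.

```bash
for i in 1; do python3 -m creep '[{"grip":1,"tx":0,"ty":0,"tz":0,"spin":-7},{"grip":1,"tx":0,"ty":0,"tz":0,"spin":-7},{"grip":1,"tx":0,"ty":0,"tz":0,"spin":-7},{"grip":1,"tx":0,"ty":0,"tz":0,"spin":-7},{"grip":1,"tx":0,"ty":0,"tz":0,"spin":-7},{"grip":1,"tx":0,"ty":0,"tz":0,"spin":-7},{"grip":1,"tx":0,"ty":0,"tz":0,"spin":-7},{"grip":1,"tx":0,"ty":0,"tz":0,"spin":-7}]' >/dev/null
python3 -m creep '[{"grip":1,"tx":0,"ty":0,"tz":0,"spin":-7},{"grip":1,"tx":0,"ty":0,"tz":0,"spin":-7},{"grip":1,"tx":0,"ty":0,"tz":0,"spin":-7},{"grip":1,"tx":0,"ty":0,"tz":0,"spin":-7},{"grip":1,"tx":0,"ty":0,"tz":0,"spin":-7},{"grip":1,"tx":0,"ty":0,"tz":0,"spin":-7},{"grip":1,"tx":0,"ty":0,"tz":0,"spin":-7},{"grip":1,"tx":0,"ty":0,"tz":0,"spin":-7}]' >/dev/null
python3 -m creep '[{"grip":1,"tx":0,"ty":0,"tz":0,"spin":-7},{"grip":1,"tx":0,"ty":0,"tz":0,"spin":-7},{"grip":1,"tx":0,"ty":0,"tz":0,"spin":-7},{"grip":1,"tx":0,"ty":0,"tz":0,"spin":-7},{"grip":1,"tx":0,"ty":0,"tz":0,"spin":-7},{"grip":1,"tx":0,"ty":0,"tz":0,"spin":-7},{"grip":1,"tx":0,"ty":0,"tz":0,"spin":-7},{"grip":1,"tx":0,"ty":0,"tz":0,"spin":-7}]' >/dev/null
python3 -m creep '[{"grip":1,"tx":0,"ty":0,"tz":0,"spin":-7},{"grip":1,"tx":0,"ty":0,"tz":0,"spin":-6.1},{"grip":1,"tx":0,"ty":0,"tz":0,"spin":0},{"grip":1,"tx":0,"ty":0,"tz":0,"spin":0}]'; done
cat > st.py <<'E'
# state + optional target: python3 st.py x y z yaw(deg) -> needed tx ty tz (cm), spin (deg)
import sys; from h import *; from plant import r
s=r.get_state(); p=s['tool_pos']; M=R.from_quat(s['eef_rot']).as_matrix(); psi=np.degrees(np.arctan2(M[1,0],M[0,0]))
print('t',round(s['clock'],2),'p mm',np.round(p*1000,1),'psi',round(psi,2),'tilt',np.round(M[:2,2],3),'F',np.round(s['contact_force'],1),'M',np.round(s['moment'],2),'op',round(float(s['opening']),3),'ff',round(float(s['finger_force']),1),'q7',round(s['q'][6],2))
if len(sys.argv)>4:
    a=np.array(sys.argv[1:5],float); print('need t cm',np.round(M.T@(a[:3]-p)*100,2),'spin',round(-((a[3]-psi+180)%360-180),2))
E
python3 st.py .5508 -.0864 .014 141.1
```

```text
clock: 4.92
tool_pos: [0.5466, -0.0979, 0.1209]
eef_rot: [0.335, 0.942, -0.001, 0.002]
contact_force: [1.1, -0.4, -0.2]
opening: 0.997
finger_force: 0.0
t 4.92 p mm [546.6 -97.9 120.9] psi 140.84 tilt [ 0.004 -0.003] F [ 1.1 -0.4 -0.2] M [-0.04 -0.13 -0.01] op 0.997 ff 0.0 q7 0.19
need t cm [ 0.45  1.16 10.69] spin -0.26
```

```bash
python3 -m creep '[{"grip":1,"tx":0.4,"ty":1.2,"tz":3,"spin":-0.3},{"grip":1,"tx":0,"ty":0,"tz":3,"spin":0},{"grip":1,"tx":0,"ty":0,"tz":3,"spin":0},{"grip":1,"tx":0,"ty":0,"tz":1.5,"spin":0},{"grip":1,"tx":0,"ty":0,"tz":0.1,"spin":0},{"grip":1,"tx":0,"ty":0,"tz":0,"spin":0}]' >/dev/null; python3 st.py .5508 -.0864 .014 141.1
python3 - <<'E'
from plant import r
print(r.get_state()['q'].round(2))
E
```

```text
t 5.42 p mm [550.1 -84.8  13.3] psi 141.32 tilt [ 0.    -0.002] F [0.4 0.2 0.7] M [-0.03 -0.14 -0.01] op 1.002 ff 0.0 q7 0.01
need t cm [-0.15 -0.08 -0.07] spin 0.22
[ 0.39  1.02 -0.57  1.89  1.03  0.56  0.01]
```

```bash
python3 -m creep '[{"grip":-1,"tx":0,"ty":0,"tz":0,"spin":0},{"grip":-1,"tx":0,"ty":0,"tz":0,"spin":0},{"grip":-1,"tx":0,"ty":0,"tz":0,"spin":0},{"grip":-1,"tx":0,"ty":0,"tz":0,"spin":0},{"grip":-1,"tx":0,"ty":0,"tz":0,"spin":0},{"grip":-1,"tx":0,"ty":0,"tz":0,"spin":0},{"grip":-1,"tx":0,"ty":0,"tz":0,"spin":0},{"grip":-1,"tx":0,"ty":0,"tz":0,"spin":0}]' 40 >/dev/null; python3 st.py
python3 -m creep '[{"grip":-1,"tx":0,"ty":0,"tz":-1,"spin":0},{"grip":-1,"tx":0,"ty":0,"tz":-3,"spin":0},{"grip":-1,"tx":0,"ty":0,"tz":-4,"spin":0},{"grip":-1,"tx":0,"ty":0,"tz":-2,"spin":0},{"grip":-1,"tx":0,"ty":0,"tz":0,"spin":0}]' >/dev/null
python3 st.py
python3 - <<'E'
# case corners from the three views: print candidates (dark rim) from scene + wrist of L outcome
from h import *; from plant import r,optics
c=optics.get_calibration("wrist"); im,d=optics.snapshot("wrist"); np.savez('w4.npz',im=im,d=d,E=c['extrinsics'])
s2=optics.get_calibration("scene"); S=np.load('scene0.npz')['im']
sd=optics.get_calibration("side"); D=np.load('side0.npz')['im']
# foam edges: grey mask in each fixed view
for n,cc,I,b in (('scene',s2,S,(250,180,135,80)),('side',sd,D,(165,185,85,108))):
    x,y,w,h=b; p=cv2.cvtColor(I[y:y+h,x:x+w],cv2.COLOR_RGB2HSV); m=cv2.inRange(p,(0,0,85),(180,70,255))
    m=cv2.morphologyEx(m,cv2.MORPH_CLOSE,np.ones((3,3)))
    for k in cv2.findContours(m,cv2.RETR_LIST,cv2.CHAIN_APPROX_NONE)[0]:
        a=cv2.contourArea(k)
        if a>60:
            q=cv2.approxPolyDP(k,2,True)[:,0]+[x,y]; print(n,a); print(np.c_[q,np.round(toplane(cc,q,.028)[:,:2]*1000)].astype(int).tolist())
E
```

```text
t 6.08 p mm [549.7 -84.3  12.7] psi 141.41 tilt [ 0. -0.] F [ 1.   0.  -0.6] M [ 0.03 -0.13 -0.01] op 0.418 ff 0.0 q7 0.01
t 6.5 p mm [552.5 -83.6 117.6] psi 141.42 tilt [0.008 0.001] F [-0.1  1.2 -0.4] M [ 0.02 -0.15  0.03] op 0.041 ff 0.0 q7 0.17
scene 1026.0
[[250, 252, 741, 135], [250, 259, 760, 143], [361, 259, 665, 389], [256, 240, 703, 135]]
scene 564.0
[[324, 223, 592, 276], [329, 199, 511, 265], [371, 206, 495, 373], [370, 213, 519, 376], [338, 208, 532, 295], [335, 224, 586, 302]]
scene 537.5
[[273, 194, 547, 120], [275, 190, 532, 120], [311, 195, 514, 216], [316, 197, 516, 231], [316, 202, 533, 236], [299, 202, 549, 194], [295, 218, 603, 202], [286, 218, 612, 181], [288, 200, 553, 165], [275, 198, 558, 130]]
scene 5331.0
[[272, 187, 524, 109], [263, 217, 630, 125], [257, 226, 662, 121], [258, 231, 676, 130], [269, 232, 669, 156], [269, 237, 683, 162], [284, 240, 678, 200], [285, 236, 666, 198], [342, 245, 642, 336], [342, 251, 659, 341], [358, 253, 651, 378], [359, 249, 638, 377], [373, 250, 629, 409], [375, 203, 481, 381]]
side 698.5
[[201, 239, 591, 276], [235, 242, 506, 266], [229, 281, 491, 375], [219, 280, 515, 378], [223, 251, 528, 299], [200, 249, 584, 305]]
side 304.0
[[182, 212, 666, 204], [175, 250, 643, 321], [172, 256, 644, 339], [168, 256, 653, 341], [167, 249, 663, 323], [176, 215, 678, 217]]
side 541.0
[[206, 209, 608, 180], [229, 209, 549, 167], [231, 198, 553, 129], [240, 198, 530, 124], [237, 230, 511, 230], [227, 231, 534, 238], [228, 218, 543, 197], [207, 216, 598, 202]]
side 6765.0
[[165, 192, 735, 147], [165, 271, 645, 382], [169, 272, 635, 383], [167, 283, 629, 412], [234, 286, 477, 385], [245, 195, 519, 110], [189, 190, 673, 126], [187, 199, 668, 158], [182, 200, 680, 164], [181, 193, 691, 141]]
```

The fingers had not closed yet when I lifted, because they take longer than 8 rows. I'll reopen, re-measure and grasp again.

```bash
python3 -m creep '[{"grip":0.4,"tx":0,"ty":0,"tz":0,"spin":0},{"grip":0.4,"tx":0,"ty":0,"tz":0,"spin":0},{"grip":0.4,"tx":0,"ty":0,"tz":0,"spin":0},{"grip":0.4,"tx":0,"ty":0,"tz":0,"spin":0},{"grip":0.4,"tx":0,"ty":0,"tz":0,"spin":0},{"grip":0.4,"tx":0,"ty":0,"tz":0,"spin":0},{"grip":0.4,"tx":0,"ty":0,"tz":0,"spin":0},{"grip":0.4,"tx":0,"ty":0,"tz":0,"spin":0}]' >/dev/null; python3 st.py .5508 -.0864 .014 141.1
python3 - <<'E'
from h import *; from plant import r,optics
c=optics.get_calibration("wrist"); im,d=optics.snapshot("wrist"); np.savez('w5.npz',im=im,d=d,E=c['extrinsics']); cv2.imwrite('pics/w5.png',im[:,:,::-1])
print(proj(c,[[.5441,-.0812,.028]],True))
m=cv2.inRange(cv2.cvtColor(im,cv2.COLOR_RGB2HSV),(0,0,200),(180,60,255))
for k in cv2.findContours(m,cv2.RETR_EXTERNAL,cv2.CHAIN_APPROX_NONE)[0]:
    if cv2.contourArea(k)>400:
        q=cv2.approxPolyDP(k,3,True)[:,0]; print(cv2.contourArea(k),q.tolist())
        if len(q)==6: e,t,th=fitpoly(LM,toplane(c,q,.028,True)[:,:2]); print(t,th,e)
E
```

```text
t 7.22 p mm [549.7 -84.3 112.6] psi 141.42 tilt [-0.  0.] F [ 0.6 -0.6  0.6] M [ 0.01 -0.14 -0.01] op 0.591 ff 0.0 q7 0.17
need t cm [-0.22 -0.1   9.86] spin 0.32
[[261.37073867 189.47652189]]
523.5 [[222, 305], [226, 316], [235, 316], [241, 333], [253, 333], [249, 314], [257, 312], [256, 306]]
961.0 [[58, 145], [31, 156], [38, 185], [66, 175]]
4387.5 [[249, 121], [249, 249], [275, 250], [276, 234], [277, 250], [309, 249], [311, 227], [324, 225], [275, 225], [277, 121]]
881.5 [[511, 100], [485, 134], [501, 163], [511, 150]]
705.0 [[503, 0], [488, 20], [511, 55], [511, 0]]
3596.5 [[450, 0], [419, 33], [453, 75], [486, 126], [509, 96], [511, 77], [505, 83], [475, 35], [452, 60], [432, 34], [464, 0]]
```

```bash
python3 - <<'E'
from h import *; from plant import optics
z=np.load('w5.npz'); c=optics.get_calibration('wrist'); c['extrinsics']=z['E']
W=toplane(c,[[249,121],[277,121],[248.5,249.5]],.028,True)[:,:2]
e,t,th=kabsch(np.array([[-12,55],[12,55],[-12,-55]])/1000.,W); print(t,th,e)
E
python3 -m creep '[{"grip":0.2,"tx":-0.2,"ty":-0.1,"tz":3,"spin":0.2},{"grip":0.2,"tx":0,"ty":0,"tz":3,"spin":0},{"grip":0.2,"tx":0,"ty":0,"tz":3,"spin":0},{"grip":0.2,"tx":0,"ty":0,"tz":0.8,"spin":0},{"grip":0.2,"tx":0,"ty":0,"tz":0,"spin":0}]' >/dev/null
python3 -m creep '[{"grip":-1,"tx":0,"ty":0,"tz":0,"spin":0},{"grip":-1,"tx":0,"ty":0,"tz":0,"spin":0},{"grip":-1,"tx":0,"ty":0,"tz":0,"spin":0},{"grip":-1,"tx":0,"ty":0,"tz":0,"spin":0},{"grip":-1,"tx":0,"ty":0,"tz":0,"spin":0},{"grip":-1,"tx":0,"ty":0,"tz":0,"spin":0},{"grip":-1,"tx":0,"ty":0,"tz":0,"spin":0},{"grip":-1,"tx":0,"ty":0,"tz":0,"spin":0}]' 40 >/dev/null; python3 st.py
```

```text
[ 0.54466466 -0.08034471] 51.06011235104934 0.00125351108754834
t 8.35 p mm [551.5 -86.4  15.9] psi 141.21 tilt [ 0.002 -0.   ] F [-0.9 -0.5  6.8] M [-0.04 -0.03  0.01] op 0.264 ff 40.0 q7 0.02
```

```bash
python3 -m creep '[{"grip":-1,"tx":0,"ty":0,"tz":-1,"spin":0},{"grip":-1,"tx":0,"ty":0,"tz":-3,"spin":0},{"grip":-1,"tx":0,"ty":0,"tz":-4,"spin":0},{"grip":-1,"tx":0,"ty":0,"tz":-4,"spin":0},{"grip":-1,"tx":0,"ty":0,"tz":-2.5,"spin":0},{"grip":-1,"tx":0,"ty":0,"tz":0,"spin":0}]' 40 >/dev/null; python3 st.py
python3 -m creep '[{"grip":-1,"tx":2.2,"ty":2.4,"tz":0,"spin":0},{"grip":-1,"tx":2.2,"ty":2.4,"tz":0,"spin":0},{"grip":-1,"tx":2.2,"ty":2.4,"tz":0,"spin":0},{"grip":-1,"tx":2.2,"ty":2.4,"tz":0,"spin":0},{"grip":-1,"tx":2.3,"ty":2.4,"tz":0,"spin":0},{"grip":-1,"tx":2.3,"ty":2.4,"tz":0,"spin":0},{"grip":-1,"tx":2.3,"ty":2.5,"tz":0,"spin":0},{"grip":-1,"tx":2.3,"ty":2.5,"tz":0,"spin":0}]' >/dev/null; python3 st.py
python3 -m creep '[{"grip":-1,"tx":0,"ty":0,"tz":0,"spin":6},{"grip":-1,"tx":0,"ty":0,"tz":0,"spin":6},{"grip":-1,"tx":0,"ty":0,"tz":0,"spin":6},{"grip":-1,"tx":0,"ty":0,"tz":0,"spin":6},{"grip":-1,"tx":0,"ty":0,"tz":0,"spin":6},{"grip":-1,"tx":0,"ty":0,"tz":0,"spin":6},{"grip":-1,"tx":0,"ty":0,"tz":0,"spin":6.7},{"grip":-1,"tx":0,"ty":0,"tz":0,"spin":0}]' >/dev/null
python3 -m creep '[{"grip":-1,"tx":0,"ty":0,"tz":0,"spin":0},{"grip":-1,"tx":0,"ty":0,"tz":0,"spin":0}]' >/dev/null
python3 - <<'E'
from h import *; from plant import r,optics
c=optics.get_calibration("wrist"); im,d=optics.snapshot("wrist"); np.savez('w6.npz',im=im,d=d,E=c['extrinsics']); cv2.imwrite('pics/w6.png',im[:,:,::-1])
E
python3 st.py
```

```text
t 8.85 p mm [553.4 -85.6 165.3] psi 141.22 tilt [0.009 0.   ] F [ 0.9  0.4 -2.5] M [-0.02 -0.16  0.  ] op 0.269 ff 40.0 q7 0.24
t 9.52 p mm [530.6 178.3 158.7] psi 141.22 tilt [-0.002 -0.002] F [ 1.4  0.6 -3.1] M [-0.04 -0.15 -0.02] op 0.265 ff 40.0 q7 -0.21
t 10.4 p mm [531.4 177.4 159.3] psi 98.65 tilt [-0.001 -0.   ] F [-0.3 -0.1 -2.9] M [-0.02 -0.02 -0.03] op 0.27 ff 40.0 q7 -0.79
```

View pics/w6.png

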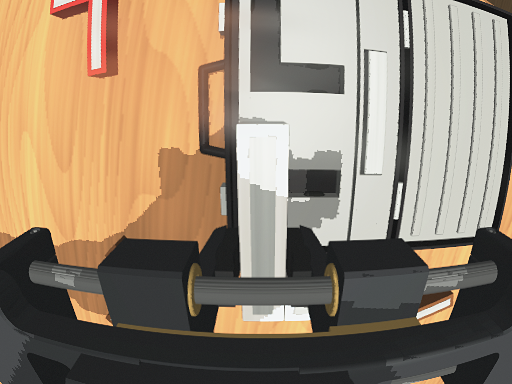

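The picture shows the held L's bar at (240–287, 123–320). The L cutout's corner is near (250,93), with its leg reaching u=345, and the T's stem cutout is at (290–340,168–195). I'm moving 4 cm forward to see the whole L cutout, and I'll take an enlarged crop.

```bash
python3 -m creep '[{"grip":-1,"tx":2,"ty":0,"tz":0,"spin":0},{"grip":-1,"tx":2,"ty":0,"tz":0,"spin":0},{"grip":-1,"tx":0,"ty":0,"tz":0,"spin":0},{"grip":-1,"tx":0,"ty":0,"tz":0,"spin":0}]' >/dev/null; python3 st.py
python3 - <<'E'
from h import *; from plant import r,optics
c=optics.get_calibration("wrist"); im,d=optics.snapshot("wrist"); np.savez('w7.npz',im=im,d=d,E=c['extrinsics'])
cv2.imwrite('pics/w7.png',cv2.resize(im[0:230,200:430,::-1],(600,600),interpolation=cv2.INTER_CUBIC))
# held L pose: top plane
s=r.get_state(); zt=s['tool_pos'][2]+.012
q,a=blob(im,(225,90,120,240),lo=(0,0,190),eps=3); print(q.tolist(),a)
g=cv2.cvtColor(im,cv2.COLOR_RGB2GRAY)
for v in (20,50,85,130,160): print(v,'row',[(u,int(g[v,u])) for u in range(225,400) if abs(int(g[v,u])-int(g[v,u-1]))>25])
for u in (262,300,320,335): print(u,'col',[(v,int(g[v,u])) for v in range(1,230) if abs(int(g[v,u])-int(g[v-1,u]))>25])
E
```

```text
t 10.73 p mm [525.4 218.6 159.7] psi 98.74 tilt [-0.     0.001] F [-0.2 -0.5 -2.1] M [-0.06 -0.06 -0.02] op 0.265 ff 40.0 q7 -0.85
[[344, 90], [280, 90], [281, 106], [343, 108], [342, 138], [289, 137], [288, 124], [236, 125], [241, 276], [251, 275], [250, 183], [275, 192], [275, 276], [284, 276], [289, 150], [293, 158], [305, 159], [312, 158], [317, 150], [341, 150], [336, 235], [317, 237], [326, 252], [329, 240], [344, 239]] 7593.0
20 row [(225, 102), (239, 211), (250, 147), (251, 99), (280, 134), (281, 229), (356, 72), (359, 181), (360, 224), (398, 54)]
50 row [(238, 136), (239, 225), (250, 120), (251, 77), (280, 154), (281, 237), (356, 186), (357, 69), (360, 208), (399, 80)]
85 row [(238, 174), (239, 224), (250, 124), (280, 216), (356, 168), (357, 73), (360, 230), (399, 72)]
130 row [(236, 202), (237, 248), (289, 123), (342, 115), (343, 234), (355, 132), (356, 80), (358, 175), (359, 225), (362, 94), (366, 157), (367, 217), (397, 155), (398, 40)]
160 row [(225, 48), (236, 104), (237, 247), (288, 205), (289, 144), (341, 229), (353, 155), (354, 79), (356, 140), (357, 215), (360, 120), (361, 93), (364, 142), (365, 172), (366, 225), (395, 83)]
262 col [(2, 43), (8, 216), (17, 183), (18, 95), (124, 244), (190, 170)]
300 col [(3, 42), (9, 210), (107, 140), (108, 65), (109, 91), (137, 238), (158, 189), (159, 147), (170, 225), (202, 137), (211, 32)]
320 col [(1, 53), (4, 39), (10, 148), (11, 231), (108, 109), (109, 57), (137, 176), (138, 225), (151, 145), (211, 32)]
335 col [(2, 54), (11, 69), (12, 235), (108, 162), (109, 68), (137, 131), (138, 213), (152, 155), (211, 61), (228, 87)]
```

View pics/w7.png

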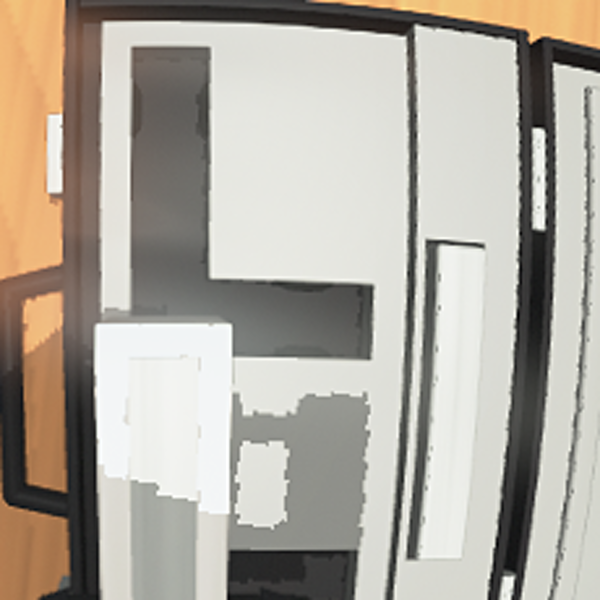

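The crop shows the L cutout clearly. In full-image pixels the bar edges are at u≈250.5 and 280, the +y end is at v≈17.5, and the leg lies between v≈107.5 and 137.5 with its tip at u≈343. Now I'll compute the cutout pose and the held gauge's pose.

```bash
cat >> h.py <<'E'
from scipy.optimize import least_squares
def linefit(c,obs,z,p0):
    "obs: (u,v,axis,value m) -> x,y,th(deg); each point lies on own-axis=value"
    W=toplane(c,[[o[0],o[1]] for o in obs],z,True)[:,:2]; ax=np.array([o[2] for o in obs]); val=np.array([o[3] for o in obs])
    def f(p):
        k,s=np.cos(p[2]),np.sin(p[2]); d=W-p[:2]; l=np.c_[d@[k,s],d@[-s,k]]; return l[np.arange(len(ax)),ax]-val
    r=least_squares(f,[p0[0],p0[1],np.radians(p0[2])],x_scale=[.01,.01,.01]); return r.x[:2],np.degrees(r.x[2]),r.fun
E
python3 - <<'E'
from h import *; from plant import r,optics
Z=np.load('w7.npz'); im=Z['im'];d=Z['d']; c=optics.get_calibration('wrist'); c['extrinsics']=Z['E']
print('depth->z held top / foam:')
o,dr=rays(c,[[262,150],[262,220],[262,137],[310,60],[245,60],[330,165]],True)
for (u,v),dd in zip([[262,150],[262,220],[262,137],[310,60],[245,60],[330,165]],dr):
    E=np.array(c['extrinsics']); dc=E[:3,:3]@dd; print((u,v),round(float((o+dd*d[v,u]/dc[2])[2])*1000,1),end=' ')
print()
g=im.astype(int).sum(2)/3
def sub(line,lo,hi,lev=None):  # subpixel strongest edge
    k=lo+1+np.argmax(abs(np.diff(line[lo:hi]))); a,b=line[max(k-3,lo)],line[min(k+2,hi)]; m=(a+b)/2
    for i in range(k-3,k+2):
        if (line[i]-m)*(line[i+1]-m)<=0 and line[i]!=line[i+1]: return i+(m-line[i])/(line[i+1]-line[i])
    return k-.5
ob=[]
for v in (25,35,60,70,80): ob+= [(sub(g[v],243,258),v,0,-.014),(sub(g[v],273,288),v,0,.014)]
for u in (258,264,270): ob.append((u,sub(g[:,u],12,25),1,.057))
for u in (290,302,330,338): ob+= [(u,sub(g[:,u],101,114),1,-.029),(u,sub(g[:,u],130,144),1,-.057)]
for v in (115,122,130): ob.append((sub(g[v],336,350),v,0,.074))
for zz in (.028,):
    t,th,res=linefit(c,ob,zz,(.512,.321,8.5)); print('cutout',np.round(t*1000,1),round(th,2)); print([(round(o[0]),round(o[1]),o[3],round(e*1000,1)) for o,e in zip(ob,res)])
ho=[]
for v in (130,140,150,160): ho+=[(sub(g[v],230,243),v,0,-.012)]
for v in (127,141,145,148): ho+=[(sub(g[v],282,295),v,0,.012)]
for u in (245,262,280): ho.append((u,sub(g[:,u],117,132),1,.055))
s=r.get_state(); M=R.from_quat(s['eef_rot']).as_matrix(); p=s['tool_pos']
for zz in (.168,.1717,.175):
    t,th,res=linefit(c,ho,zz,(.525,.23,8.6)); print('held',zz,np.round(t*1000,1),round(th,2),np.round(res*1000,1),'TCP in L',[round(float(x),1) for x in 1000*(R.from_euler('z',-th,degrees=True).as_matrix()[:2,:2]@(p[:2]-t))])
E
```

```text
depth->z held top / foam:
(262, 150) 170.2 (262, 220) 171.3 (262, 137) 171.7 (310, 60) 26.7 (245, 60) 28.6 (330, 165) 26.9 
cutout [512.  319.6] 8.52
[(250, 25, -0.014, np.float64(0.0)), (280, 25, 0.014, np.float64(0.1)), (250, 35, -0.014, np.float64(0.4)), (280, 35, 0.014, np.float64(-0.3)), (250, 60, -0.014, np.float64(0.1)), (280, 60, 0.014, np.float64(0.1)), (249, 70, -0.014, np.float64(0.0)), (280, 70, 0.014, np.float64(0.0)), (250, 80, -0.014, np.float64(0.1)), (280, 80, 0.014, np.float64(-0.1)), (258, 17, 0.057, np.float64(-0.2)), (264, 17, 0.057, np.float64(-0.2)), (270, 17, 0.057, np.float64(-0.2)), (290, 107, -0.029, np.float64(0.0)), (290, 136, -0.057, np.float64(0.1)), (302, 107, -0.029, np.float64(-0.1)), (302, 136, -0.057, np.float64(0.2)), (330, 108, -0.029, np.float64(0.0)), (330, 137, -0.057, np.float64(0.2)), (338, 108, -0.029, np.float64(-0.0)), (338, 137, -0.057, np.float64(0.2)), (343, 115, 0.074, np.float64(-0.3)), (343, 122, 0.074, np.float64(-0.1)), (342, 130, 0.074, np.float64(-0.0))]
held 0.168 [523.4 227. ] 7.96 [-0.1 -0.2 -0.2  0.1  0.1  0.1  0.2  0.  -0.   0.1 -0.1] TCP in L [0.9, -10.2]
held 0.1717 [523.9 227.2] 8.55 [ 0.3  0.1  0.1  0.3 -0.1 -0.2 -0.2 -0.3  0.1  0.1 -0.1] TCP in L [0.3, -10.4]
held 0.175 [524.2 227.4] 9.02 [ 0.6  0.4  0.4  0.6 -0.4 -0.5 -0.5 -0.6  0.1  0.1 -0.2] TCP in L [-0.2, -10.6]
```

```bash
python3 st.py .5139 .3094 .055 98.55
```

```text
t 10.78 p mm [525.7 217.  159.5] psi 98.62 tilt [-0.001 -0.001] F [ 0.7 -1.1 -2. ] M [-0.05 -0.01  0.05] op 0.272 ff 40.0 q7 -0.85
need t cm [ 9.32  0.22 10.44] spin 0.07
```

```bash
python3 -m creep '[{"grip":-1,"tx":3,"ty":0.2,"tz":0,"spin":0},{"grip":-1,"tx":3,"ty":0,"tz":0,"spin":0},{"grip":-1,"tx":3.3,"ty":0,"tz":0,"spin":0.1},{"grip":-1,"tx":0,"ty":0,"tz":3,"spin":0},{"grip":-1,"tx":0,"ty":0,"tz":3,"spin":0},{"grip":-1,"tx":0,"ty":0,"tz":3,"spin":0},{"grip":-1,"tx":0,"ty":0,"tz":1.4,"spin":0},{"grip":-1,"tx":0,"ty":0,"tz":0,"spin":0}]' >/dev/null; python3 st.py .5139 .3094 .055 98.55
python3 - <<'E'
from h import *; from plant import r,optics
c=optics.get_calibration("wrist"); im,d=optics.snapshot("wrist"); np.savez('w8.npz',im=im,d=d,E=c['extrinsics'])
cv2.imwrite('pics/w8.png',cv2.resize(im[40:290,180:430,::-1],(600,600),interpolation=cv2.INTER_CUBIC))
E
python3 st.py
```

```text
t 11.45 p mm [512.5 306.   52. ] psi 98.39 tilt [-0.005 -0.006] F [-0.3 -0.8 -3.4] M [-0.04 -0.02  0.03] op 0.268 ff 40.0 q7 -1.05
need t cm [ 0.31  0.18 -0.3 ] spin -0.16
t 11.5 p mm [513.6 307.3  54.1] psi 98.38 tilt [-0.003 -0.003] F [ 0.1  0.5 -1.5] M [-0.   -0.03 -0.  ] op 0.267 ff 40.0 q7 -1.05
```

View pics/w8.png

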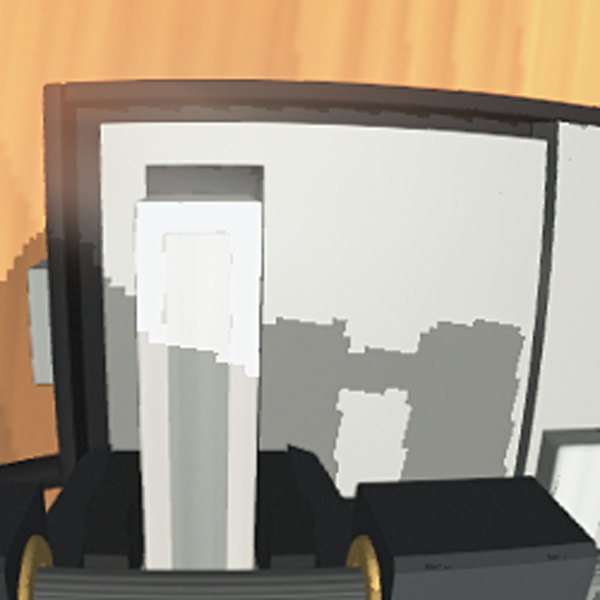

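The crop shows the held L's end at crop (137–262, 200), just short of the cutout's end edge at crop (147–264, 165). I'll compute the remaining offset.

Run:
```python
from h import *; from plant import r,optics
Z=np.load('w8.npz'); c=optics.get_calibration('wrist'); c['extrinsics']=Z['E']; g=Z['im'].astype(int).sum(2)/3
for v in (112,115,118): print('row',v,[(u,int(g[v,u])) for u in range(232,300) if abs(g[v,u]-g[v,u-1])>20])
for v in (130,150): print('row',v,[(u,int(g[v,u])) for u in range(228,300) if abs(g[v,u]-g[v,u-1])>12])
for u in (250,265,280): print('col',u,[(v,int(g[v,u])) for v in range(95,140) if abs(g[v,u]-g[v-1,u])>20])
th=np.radians(8.5); A=np.array([[np.cos(th),np.sin(th)],[-np.sin(th),np.cos(th)]])
cut=toplane(c,[[240.8,114],[289.7,114],[265,108.5]],.028,True)[:,:2]@A.T*1000; 
print('cut x mid,width',cut[:2,0].mean(),np.ptp(cut[:2,0]),'y end',cut[2,1]-57)
for zt in (.063,.0655,.068):
    h=toplane(c,[[236.8,130],[289,130],[265,123]],zt,True)[:,:2]@A.T*1000
    print(zt,'held x',h[:2,0].mean(),np.ptp(h[:2,0]),'y',h[2,1]-55)
```

```text
row 112 [(240, 192), (241, 116), (290, 215), (291, 236)]
row 115 [(240, 190), (241, 121), (289, 140), (290, 220)]
row 118 [(241, 120), (289, 141), (290, 216)]
row 130 [(236, 189), (237, 232), (238, 245), (289, 153), (290, 222), (291, 235)]
row 150 [(289, 125), (290, 238)]
col 250 [(108, 189), (109, 120), (124, 244)]
col 265 [(108, 176), (109, 100), (121, 150), (124, 245)]
col 280 [(108, 190), (109, 103), (124, 241)]
cut x mid,width 553.8850888280106 27.55783961964289 y end 240.29541147567807
0.063 held x 552.7363080119599 23.496540358747893 y 235.9046780490084
0.0655 held x 552.7507578309257 23.058362723944356 y 236.03771356099105
0.068 held x 552.7652076498915 22.620185089140705 y 236.1707490729737
```

```bash
python3 -m creep '[{"grip":-1,"tx":0.2,"ty":0.05,"tz":0,"spin":-0.1},{"grip":-1,"tx":0.2,"ty":0.05,"tz":0.4,"spin":0},{"grip":-1,"tx":0,"ty":0,"tz":0,"spin":0},{"grip":-1,"tx":0,"ty":0,"tz":0,"spin":0},{"grip":-1,"tx":0,"ty":0,"tz":0,"spin":0}]' >/dev/null; python3 st.py
python3 - <<'E'
from h import *; from plant import r,optics
c=optics.get_calibration("wrist"); im,d=optics.snapshot("wrist"); g=im.astype(int).sum(2)/3
for v in (115,118,121,130,150): print('row',v,[(u,int(g[v,u-1]),int(g[v,u])) for u in range(228,300) if abs(g[v,u]-g[v,u-1])>12])
for u in (250,265,280): print('col',u,[(v,int(g[v-1,u]),int(g[v,u])) for v in range(95,140) if abs(g[v,u]-g[v-1,u])>15])
np.savez('w9.npz',im=im,E=c['extrinsics'])
E
python3 st.py
```

```text
t 11.92 p mm [514.9 313.7  52.4] psi 98.52 tilt [0.001 0.   ] F [-0.  -0.2 -2. ] M [-0.02 -0.04 -0.05] op 0.27 ff 40.0 q7 -1.05
row 115 []
row 118 []
row 121 [(235, 223, 210), (240, 207, 189), (241, 189, 157), (247, 161, 179), (248, 179, 193), (261, 192, 170), (271, 161, 191), (284, 202, 222)]
row 130 [(234, 233, 217), (235, 217, 108), (236, 108, 207), (237, 207, 250), (289, 241, 205), (290, 205, 235)]
row 150 [(234, 233, 203), (235, 203, 101), (236, 101, 214), (237, 214, 249)]
col 250 [(103, 108, 134), (104, 134, 225), (121, 230, 192), (122, 192, 158), (124, 161, 245)]
col 265 [(103, 102, 137), (104, 137, 224), (120, 237, 215), (121, 215, 165), (124, 168, 246)]
col 280 [(103, 97, 121), (104, 121, 225), (121, 232, 194), (122, 194, 155), (124, 167, 243)]
t 11.97 p mm [514.8 313.7  52.3] psi 98.51 tilt [0.001 0.   ] F [ 0.8 -0.2 -3. ] M [-0.06 -0.04  0.05] op 0.269 ff 40.0 q7 -1.05
```

Run:
```python
from h import *; from plant import optics
Z=np.load('w9.npz'); c=optics.get_calibration('wrist'); c['extrinsics']=Z['E']
th=np.radians(8.5); A=np.array([[np.cos(th),np.sin(th)],[-np.sin(th),np.cos(th)]])
cut=toplane(c,[[234.7,130],[234.7,150],[265,120.8]],.028,True)[:,:2]@A.T*1000
print('cut x left,ymid',cut[:2,0]+14,cut[2,1]-57)
for zt in (.061,.064):
    h=toplane(c,[[236.1,130],[289.3,130],[265,123.5],[236.1,150]],zt,True)[:,:2]@A.T*1000
    print(zt,'held x',h[0,0]+12,h[3,0]+12,h[1,0]-12,'y',h[2,1]-55)
```

```text
cut x left,ymid [553.9612129  553.78356902] 240.6827748715071
0.061 held x 555.6781698287164 555.5422167163146 556.1184102085575 y 242.76866652841488
0.064 held x 555.9431166663272 555.8101435208505 555.8476495019632 y 242.91699780109752
```

```bash
python3 -m creep '[{"grip":-1,"tx":-0.22,"ty":-0.2,"tz":0,"spin":0},{"grip":-1,"tx":0,"ty":0,"tz":0.2,"spin":0},{"grip":-1,"tx":0,"ty":0,"tz":0.1,"spin":0},{"grip":-1,"tx":0,"ty":0,"tz":0,"spin":0},{"grip":-1,"tx":0,"ty":0,"tz":0,"spin":0},{"grip":-1,"tx":0,"ty":0,"tz":0,"spin":0}]' >/dev/null; python3 st.py
python3 - <<'E'
from h import *; from plant import r,optics
c=optics.get_calibration("wrist"); im,d=optics.snapshot("wrist"); g=im.astype(int).sum(2)/3
for v in (130,140,150): print('row',v,[(u,int(g[v,u-1]),int(g[v,u])) for u in range(228,300) if abs(g[v,u]-g[v,u-1])>12])
for u in (250,265,280): print('col',u,[(v,int(g[v-1,u]),int(g[v,u])) for v in range(105,140) if abs(g[v,u]-g[v-1,u])>15])
th=np.radians(8.5); A=np.array([[np.cos(th),np.sin(th)],[-np.sin(th),np.cos(th)]])
# L home seen from here: cutout corner marks
P=np.array([[553.8-14,240.5+57],[553.8+14,240.5+57],[553.8-14,240.5+35],[553.8+14,240.5+35]])/1000@A
print('expected cutout px',proj(c,np.c_[P,np.full(4,.028)],True).round(1).tolist())
P=np.array([[553.8-12,240.5+55],[553.8+12,240.5+55],[553.8-12,240.5+35],[553.8+12,240.5+35]])/1000@A
print('wanted held px',proj(c,np.c_[P,np.full(4,.060)],True).round(1).tolist())
E
python3 st.py
```

```text
t 12.47 p mm [512.9 311.2  48.7] psi 98.52 tilt [0. 0.] F [ 0.1  0.2 -2.9] M [-0.1  -0.06  0.  ] op 0.268 ff 40.0 q7 -1.06
row 130 [(235, 231, 214), (237, 212, 247), (289, 241, 204), (290, 204, 235)]
row 140 [(235, 230, 217), (236, 217, 232), (237, 232, 246), (276, 244, 225), (277, 225, 246), (289, 243, 212), (290, 212, 235)]
row 150 [(236, 230, 208), (237, 208, 240), (288, 248, 181), (289, 181, 234)]
col 250 [(118, 223, 130), (121, 133, 150), (124, 160, 245)]
col 265 [(117, 237, 220), (118, 220, 122), (121, 140, 157), (124, 167, 246)]
col 280 [(118, 228, 118), (121, 133, 149), (124, 167, 242)]
expected cutout px [[238.0, 117.5], [288.5, 117.6], [238.5, 156.4], [287.9, 156.4]]
wanted held px [[236.6, 124.0], [290.1, 124.1], [237.3, 167.5], [289.4, 167.5]]
t 12.52 p mm [512.9 311.2  48.7] psi 98.52 tilt [0. 0.] F [ 0.9 -0.6 -2.1] M [-0.03 -0.09 -0.02] op 0.27 ff 40.0 q7 -1.06
```

Aligned to within about half a millimetre, so I'm feeling down.

```bash
python3 -m creep '[{"grip":-1,"tx":0,"ty":0,"tz":0.2,"spin":0},{"grip":-1,"tx":0,"ty":0,"tz":0.2,"spin":0},{"grip":-1,"tx":0,"ty":0,"tz":0.2,"spin":0},{"grip":-1,"tx":0,"ty":0,"tz":0,"spin":0}]' >/dev/null; python3 st.py
python3 -m creep '[{"grip":-1,"tx":0,"ty":0,"tz":0.15,"spin":0},{"grip":-1,"tx":0,"ty":0,"tz":0.15,"spin":0},{"grip":-1,"tx":0,"ty":0,"tz":0,"spin":0}]' >/dev/null; python3 st.py
```

```text
t 12.85 p mm [512.6 310.9  42.2] psi 98.52 tilt [-0.001 -0.001] F [ 0.3 -0.1 -1.8] M [-0.04 -0.04  0.01] op 0.268 ff 40.0 q7 -1.06
t 13.1 p mm [512.7 311.   39.4] psi 98.52 tilt [-0. -0.] F [ 0.1  0.7 -3.4] M [-0.   -0.06 -0.02] op 0.266 ff 40.0 q7 -1.07
```

It entered freely. I'm pushing a little further while gripped so that it starts level.

```bash
python3 -m creep '[{"grip":-1,"tx":0,"ty":0,"tz":0.2,"spin":0},{"grip":-1,"tx":0,"ty":0,"tz":0.2,"spin":0},{"grip":-1,"tx":0,"ty":0,"tz":0,"spin":0}]' 60 >/dev/null; python3 st.py
python3 -m creep '[{"grip":-1,"tx":0,"ty":0,"tz":0.2,"spin":0},{"grip":-1,"tx":0,"ty":0,"tz":0,"spin":0},{"grip":-1,"tx":0,"ty":0,"tz":0,"spin":0}]' >/dev/null; python3 st.py
```

```text
t 13.35 p mm [513.1 311.6  36.3] psi 98.53 tilt [0.001 0.001] F [-1.9  0.1  6.1] M [-0.32 -0.11 -0.07] op 0.263 ff 60.0 q7 -1.07
t 13.6 p mm [513.4 311.7  34.7] psi 98.54 tilt [0.002 0.001] F [-0.7 -0.4  5.6] M [-0.17 -0.07 -0.01] op 0.264 ff 60.0 q7 -1.07
```

```bash
python3 -m creep '[{"grip":-1,"tx":0,"ty":0,"tz":0.2,"spin":0},{"grip":-1,"tx":0,"ty":0,"tz":0.15,"spin":0},{"grip":-1,"tx":0,"ty":0,"tz":0,"spin":0}]' 60 >/dev/null; python3 st.py
python3 -m creep '[{"grip":-0.2,"tx":0,"ty":0,"tz":0,"spin":0},{"grip":-0.2,"tx":0,"ty":0,"tz":0,"spin":0},{"grip":-0.2,"tx":0,"ty":0,"tz":0,"spin":0},{"grip":-0.2,"tx":0,"ty":0,"tz":0,"spin":0},{"grip":-0.2,"tx":0,"ty":0,"tz":-1,"spin":0},{"grip":-0.2,"tx":0,"ty":0,"tz":-2,"spin":0},{"grip":-0.2,"tx":0,"ty":0,"tz":0,"spin":0},{"grip":-0.2,"tx":0,"ty":0,"tz":0,"spin":0}]' >/dev/null; python3 st.py
python3 - <<'E'
from h import *; from plant import r,optics
c=optics.get_calibration("wrist"); im,d=optics.snapshot("wrist"); cv2.imwrite('pics/w10.png',im[:,:,::-1]); np.savez('w10.npz',im=im,d=d,E=c['extrinsics'])
E=np.array(c['extrinsics']); th=np.radians(8.52); Rm=np.array([[np.cos(th),-np.sin(th)],[np.sin(th),np.cos(th)]])
for l in ([0,50],[0,40],[0,30],[0,15],[35,-43],[50,-43],[60,-43]):
    P=np.r_[np.array([.512,.3196])+Rm@np.array(l)/1000,.042]; u,v=proj(c,P,True)[0].round().astype(int)
    if 0<=v<384 and 0<=u<512:
        o,dr=rays(c,[[u,v]],True); dc=E[:3,:3]@dr[0]; print(l,(u,v),im[v,u],'z mm',np.round((o+dr[0]*np.median(d[v-1:v+2,u-1:u+2])/dc[2])*1000,1))
E
```

```text
t 13.85 p mm [513.6 311.9  31.4] psi 98.53 tilt [0.002 0.001] F [-1.1 -2.2  7.8] M [-0.08  0.04  0.03] op 0.262 ff 60.0 q7 -1.08
t 14.52 p mm [513.6 311.7  61.4] psi 98.51 tilt [0.002 0.002] F [-0.1 -0.5 -1.2] M [-0.1  -0.09 -0.02] op 0.396 ff 0.0 q7 -1.05
[0, 50] (np.int64(261), np.int64(131)) [244 246 246] z mm [504.4 369.5  49.1]
[0, 40] (np.int64(261), np.int64(149)) [243 244 241] z mm [505.8 360.   49.1]
[0, 30] (np.int64(261), np.int64(166)) [243 243 241] z mm [507.2 350.6  48.1]
[0, 15] (np.int64(261), np.int64(192)) [177 180 172] z mm [509.4 335.8  47.1]
[35, -43] (np.int64(315), np.int64(277)) [57 59 58] z mm [524.  339.8 138. ]
[50, -43] (np.int64(337), np.int64(276)) [57 59 58] z mm [530.3 340.5 137.7]
[60, -43] (np.int64(351), np.int64(275)) [93 78 47] z mm [533.7 342.1 139.3]
```

The +y end of the bar is still a few mm high (about 49, against about 47 nearer the middle). I'll press from above with shut fingers, the bar end first and then the leg.

```bash
python3 -m creep '[{"grip":-1,"tx":2.4,"ty":0,"tz":0,"spin":0},{"grip":-1,"tx":2.4,"ty":0,"tz":0,"spin":0},{"grip":-1,"tx":0,"ty":0,"tz":0,"spin":0},{"grip":-1,"tx":0,"ty":0,"tz":0,"spin":0},{"grip":-1,"tx":0,"ty":0,"tz":0,"spin":0},{"grip":-1,"tx":0,"ty":0,"tz":0.5,"spin":0},{"grip":-1,"tx":0,"ty":0,"tz":0.5,"spin":0},{"grip":-1,"tx":0,"ty":0,"tz":0,"spin":0}]' >/dev/null; python3 st.py
python3 -m creep '[{"grip":-1,"tx":0,"ty":0,"tz":0.2,"spin":0},{"grip":-1,"tx":0,"ty":0,"tz":0.2,"spin":0},{"grip":-1,"tx":0,"ty":0,"tz":0.2,"spin":0},{"grip":-1,"tx":0,"ty":0,"tz":0,"spin":0}]' >/dev/null; python3 st.py
python3 -m creep '[{"grip":-1,"tx":0,"ty":0,"tz":0.2,"spin":0},{"grip":-1,"tx":0,"ty":0,"tz":0,"spin":0}]' >/dev/null; python3 st.py
```

```text
t 15.23 p mm [505.8 357.2  49.1] psi 98.46 tilt [-0.001 -0.002] F [ 0.9 -0.   1.8] M [-0.15 -0.33 -0.02] op 0.003 ff 0.8 q7 -1.09
t 15.57 p mm [506.2 359.1  44.5] psi 98.52 tilt [0.001 0.001] F [ 0.4 -0.1  3.7] M [-0.11 -0.18 -0.02] op 0.004 ff 1.9 q7 -1.1
t 15.73 p mm [505.7 358.9  42.1] psi 98.53 tilt [0.    0.001] F [0.3 0.6 2.3] M [ 0.13 -0.15  0.02] op 0.005 ff 1.2 q7 -1.1
```

```bash
python3 -m creep '[{"grip":-1,"tx":0,"ty":0,"tz":0.2,"spin":0},{"grip":-1,"tx":0,"ty":0,"tz":0,"spin":0}]' >/dev/null; python3 st.py
python3 -m creep '[{"grip":-1,"tx":0,"ty":0,"tz":0.2,"spin":0},{"grip":-1,"tx":0,"ty":0,"tz":0,"spin":0},{"grip":-1,"tx":0,"ty":0,"tz":0,"spin":0}]' >/dev/null; python3 st.py
```

```text
t 15.9 p mm [506.4 359.5  40.8] psi 98.52 tilt [0.002 0.002] F [0.7 0.8 7.3] M [ 0.13 -0.24  0.01] op 0.005 ff 3.2 q7 -1.1
t 16.15 p mm [506.8 359.4  40.4] psi 98.51 tilt [0.003 0.001] F [-1.1 -2.3 17.5] M [-0.36  0.15 -0.03] op 0.005 ff 8.9 q7 -1.1
```

The bar end has bottomed out. The leg is next.

```bash
python3 -m creep '[{"grip":-1,"tx":0,"ty":0,"tz":-1.2,"spin":0},{"grip":-1,"tx":0,"ty":0,"tz":-1.4,"spin":0},{"grip":-1,"tx":-2.8,"ty":1.6,"tz":0,"spin":0},{"grip":-1,"tx":-2.8,"ty":1.6,"tz":0,"spin":0},{"grip":-1,"tx":-2.7,"ty":1.6,"tz":0,"spin":0},{"grip":-1,"tx":0,"ty":0,"tz":0.6,"spin":0},{"grip":-1,"tx":0,"ty":0,"tz":0.5,"spin":0},{"grip":-1,"tx":0,"ty":0,"tz":0,"spin":0}]' >/dev/null; python3 st.py
python3 -m creep '[{"grip":-1,"tx":0,"ty":0,"tz":0.3,"spin":0},{"grip":-1,"tx":0,"ty":0,"tz":0.3,"spin":0},{"grip":-1,"tx":0,"ty":0,"tz":0,"spin":0}]' >/dev/null; python3 st.py
python3 -m creep '[{"grip":-1,"tx":0,"ty":0,"tz":0.2,"spin":0},{"grip":-1,"tx":0,"ty":0,"tz":0.2,"spin":0},{"grip":-1,"tx":0,"ty":0,"tz":0,"spin":0}]' >/dev/null; python3 st.py
```

```text
t 16.82 p mm [564.4 283.4  52.3] psi 98.51 tilt [-0.002 -0.   ] F [-0.2  0.5 -0.2] M [ 0.02 -0.08  0.01] op 0.006 ff 0.0 q7 -0.93
t 17.07 p mm [564.4 284.7  46.8] psi 98.64 tilt [-0.001 -0.   ] F [ 0.5 -0.9  0.3] M [-0.08 -0.08 -0.02] op 0.005 ff 0.0 q7 -0.94
t 17.32 p mm [565.2 283.7  42.9] psi 98.55 tilt [-0. -0.] F [-0.1  0.6  0.5] M [ 0.04 -0.07 -0.08] op 0.005 ff 0.0 q7 -0.94
```

```bash
python3 -m creep '[{"grip":-1,"tx":0,"ty":0,"tz":0.2,"spin":0},{"grip":-1,"tx":0,"ty":0,"tz":0,"spin":0}]' >/dev/null; python3 st.py
python3 -m creep '[{"grip":-1,"tx":0,"ty":0,"tz":0.2,"spin":0},{"grip":-1,"tx":0,"ty":0,"tz":0,"spin":0},{"grip":-1,"tx":0,"ty":0,"tz":0,"spin":0}]' >/dev/null; python3 st.py
```

```text
t 17.48 p mm [565.7 283.7  41.1] psi 98.52 tilt [0. 0.] F [-0.6  0.6  0.5] M [-0.01 -0.14 -0.  ] op 0.001 ff 0.1 q7 -0.94
t 17.73 p mm [565.8 284.   40.6] psi 98.51 tilt [0.001 0.001] F [-1.9 -1.3 10.2] M [-0.21  0.33  0.01] op 0.006 ff 4.4 q7 -0.94
```

Both ends are down at TCP z≈40.5 mm with a firm reaction. I'm lifting back to check the L numerically.

```bash
python3 -m creep '[{"grip":0,"tx":0,"ty":0,"tz":-2,"spin":0},{"grip":0,"tx":-1.5,"ty":-1,"tz":-4,"spin":0},{"grip":0,"tx":-3,"ty":-2,"tz":-4,"spin":0},{"grip":0,"tx":-3,"ty":-2,"tz":-4,"spin":0},{"grip":0,"tx":0,"ty":0,"tz":0,"spin":0},{"grip":0,"tx":0,"ty":0,"tz":0,"spin":0},{"grip":0,"tx":0,"ty":0,"tz":0,"spin":0}]' >/dev/null; python3 st.py
python3 - <<'E'
from h import *; from plant import r,optics
c=optics.get_calibration("wrist"); im,d=optics.snapshot("wrist"); cv2.imwrite('pics/w11.png',im[:,:,::-1]); np.savez('w11.npz',im=im,d=d,E=c['extrinsics'])
E=np.array(c['extrinsics']); th=np.radians(8.52); Rm=np.array([[np.cos(th),-np.sin(th)],[np.sin(th),np.cos(th)]])
for l in ([0,50],[0,30],[0,0],[0,-30],[0,-47],[35,-43],[60,-43],[40,30],[40,0],[30,-70]):
    P=np.r_[np.array([.512,.3196])+Rm@np.array(l)/1000,.040]; u,v=proj(c,P,True)[0].round().astype(int)
    if 1<v<382 and 1<u<510:
        o,dr=rays(c,[[u,v]],True); dc=E[:3,:3]@dr[0]; print(l,(u,v),im[v,u],'z mm',np.round((o+dr[0]*np.median(d[v-1:v+2,u-1:u+2])/dc[2])[2]*1000,1))
E
```

```text
t 18.32 p mm [534.7 218.  158.9] psi 98.51 tilt [0.    0.001] F [-0.6  0.9 -0.5] M [-0.01 -0.11 -0.  ] op 0.493 ff 0.0 q7 -0.84
[0, 50] (np.int64(254), np.int64(18)) [239 242 243] z mm 40.7
[0, 30] (np.int64(254), np.int64(39)) [240 242 240] z mm 41.0
[0, 0] (np.int64(254), np.int64(71)) [240 241 238] z mm 40.5
[0, -30] (np.int64(254), np.int64(105)) [240 241 237] z mm 40.6
[0, -47] (np.int64(254), np.int64(124)) [238 239 236] z mm 39.9
[35, -43] (np.int64(294), np.int64(120)) [239 241 237] z mm 40.0
[60, -43] (np.int64(321), np.int64(120)) [238 240 236] z mm 39.8
[40, 30] (np.int64(299), np.int64(39)) [228 229 223] z mm 27.5
[40, 0] (np.int64(299), np.int64(72)) [232 233 227] z mm 27.6
[30, -70] (np.int64(288), np.int64(150)) [232 233 226] z mm 27.1
```

The L lies level, with its top at 40–41 mm everywhere. Now for the T.

```bash
python3 -m creep '[{"grip":0.4,"tx":-3.75,"ty":-0.56,"tz":-0.5,"spin":0},{"grip":0.4,"tx":-3.75,"ty":-0.56,"tz":-0.5,"spin":0},{"grip":0.4,"tx":-3.75,"ty":-0.56,"tz":0,"spin":0},{"grip":0.4,"tx":-3.75,"ty":-0.56,"tz":0,"spin":0},{"grip":0.4,"tx":-3.75,"ty":-0.56,"tz":0,"spin":0},{"grip":0.4,"tx":-3.75,"ty":-0.56,"tz":0,"spin":0},{"grip":0.4,"tx":-3.75,"ty":-0.56,"tz":0,"spin":0},{"grip":0.4,"tx":-3.75,"ty":-0.56,"tz":0,"spin":0}]' >/dev/null
python3 -m creep '[{"grip":0.4,"tx":-3.75,"ty":-0.56,"tz":0,"spin":0},{"grip":0.4,"tx":-3.75,"ty":-0.56,"tz":0,"spin":0},{"grip":0.4,"tx":-3.75,"ty":-0.56,"tz":0,"spin":0},{"grip":0.4,"tx":-3.75,"ty":-0.56,"tz":0,"spin":0},{"grip":0.4,"tx":-3.75,"ty":-0.56,"tz":0,"spin":0},{"grip":0.4,"tx":-3.75,"ty":-0.56,"tz":0,"spin":0},{"grip":0.4,"tx":-3.75,"ty":-0.56,"tz":0,"spin":0},{"grip":0.4,"tx":-3.75,"ty":-0.56,"tz":0,"spin":0}]' >/dev/null
python3 -m creep '[{"grip":0.4,"tx":0,"ty":0,"tz":1,"spin":-5.5},{"grip":0.4,"tx":0,"ty":0,"tz":1,"spin":-5.5},{"grip":0.4,"tx":0,"ty":0,"tz":1,"spin":-5.5},{"grip":0.4,"tx":0,"ty":0,"tz":1,"spin":-5.3},{"grip":0.4,"tx":0,"ty":0,"tz":0,"spin":0},{"grip":0.4,"tx":0,"ty":0,"tz":0,"spin":0},{"grip":0.4,"tx":0,"ty":0,"tz":0,"spin":0}]' >/dev/null
python3 - <<'E'
from h import *; from plant import r,optics
c=optics.get_calibration("wrist"); im,d=optics.snapshot("wrist"); np.savez('w12.npz',im=im,d=d,E=c['extrinsics']); cv2.imwrite('pics/w12.png',im[:,:,::-1])
q=proj(c,[[.5244,-.3691,.028]],True); print(q)
m=cv2.inRange(cv2.cvtColor(im,cv2.COLOR_RGB2HSV),(0,0,190),(180,60,255))
for k in cv2.findContours(m,cv2.RETR_EXTERNAL,cv2.CHAIN_APPROX_NONE)[0]:
    if cv2.contourArea(k)>800:
        q=cv2.approxPolyDP(k,3,True)[:,0]; print(cv2.contourArea(k),q.tolist())
        if len(q)==8: e,t,th=fitpoly(TM,toplane(c,q,.028,True)[:,:2]); print(t,th,e)
E
python3 st.py .5355 -.3881 .014 120.4
```

```text
[[262.58237426 166.13839052]]
1477.5 [[249, 181], [250, 239], [275, 239], [275, 181]]
3211.0 [[200, 179], [325, 179], [326, 154], [231, 153], [199, 154]]
1796.0 [[451, 44], [453, 62], [442, 68], [434, 53], [430, 57], [440, 79], [448, 77], [457, 96], [483, 177], [481, 191], [489, 196], [498, 180], [490, 171], [457, 73], [463, 67]]
t 20.33 p mm [ 535.6 -388.6  129.2] psi 120.25 tilt [0.001 0.   ] F [0.4 0.8 0.7] M [ 0.03 -0.08 -0.03] op 0.695 ff 0.0 q7 0.5
need t cm [5.000e-02 1.000e-02 1.152e+01] spin -0.15
```

Run:
```python
from h import *; from plant import optics
Z=np.load('w12.npz'); c=optics.get_calibration('wrist'); c['extrinsics']=Z['E']
W=toplane(c,[[199.5,153.5],[326,153.5],[325.5,180],[199.5,180],[249.5,239.5],[275.5,239.5]],.028,True)[:,:2]
e,t,th=kabsch(np.array([[-12,-55],[-12,55],[12,55],[12,-55],[68,-12],[68,12]])/1000.,W); print(t,th,e)
a=np.radians(th); print('grip',t+.024*np.array([np.cos(a),np.sin(a)]))
```

```text
[ 0.52446551 -0.3691825 ] -59.83869131969146 0.0009754844502744582
grip [ 0.53652398 -0.38993325]
```

```bash
python3 -m creep '[{"grip":0.2,"tx":-0.15,"ty":0,"tz":3,"spin":0},{"grip":0.2,"tx":0,"ty":0,"tz":3.5,"spin":0},{"grip":0.2,"tx":0,"ty":0,"tz":3,"spin":0},{"grip":0.2,"tx":0,"ty":0,"tz":2,"spin":0},{"grip":0.2,"tx":0,"ty":0,"tz":0,"spin":0},{"grip":0.2,"tx":0,"ty":0,"tz":0,"spin":0}]' >/dev/null; python3 st.py
python3 -m creep '[{"grip":-1,"tx":0,"ty":0,"tz":0,"spin":0},{"grip":-1,"tx":0,"ty":0,"tz":0,"spin":0},{"grip":-1,"tx":0,"ty":0,"tz":0,"spin":0},{"grip":-1,"tx":0,"ty":0,"tz":0,"spin":0},{"grip":-1,"tx":0,"ty":0,"tz":0,"spin":0},{"grip":-1,"tx":0,"ty":0,"tz":0,"spin":0},{"grip":-1,"tx":0,"ty":0,"tz":0,"spin":0}]' 40 >/dev/null; python3 st.py .535 .177 .14 188.5
```

```text
t 20.83 p mm [ 535.7 -390.1   14.1] psi 120.29 tilt [-0.001  0.   ] F [-0.5  0.5  0.5] M [-0.05 -0.17 -0.03] op 0.599 ff 0.0 q7 0.42
t 21.42 p mm [ 536.1 -390.6   15.2] psi 120.3 tilt [ 0.001 -0.001] F [-0.9  0.1  5.8] M [ 0.06  0.09 -0.04] op 0.267 ff 40.0 q7 0.42
need t cm [ 49.05  28.55 -12.53] spin -68.2
```

```bash
python3 -m creep '[{"grip":-1,"tx":0,"ty":0,"tz":-1,"spin":0},{"grip":-1,"tx":0,"ty":0,"tz":-3,"spin":0},{"grip":-1,"tx":0,"ty":0,"tz":-4,"spin":0},{"grip":-1,"tx":0,"ty":0,"tz":-4,"spin":0},{"grip":-1,"tx":0,"ty":0,"tz":-2.5,"spin":0},{"grip":-1,"tx":2.81,"ty":2.44,"tz":0,"spin":0},{"grip":-1,"tx":2.81,"ty":2.44,"tz":0,"spin":0},{"grip":-1,"tx":2.81,"ty":2.44,"tz":0,"spin":0}]' >/dev/null
python3 st.py
python3 -m creep '[{"grip":-1,"tx":2.81,"ty":2.44,"tz":0,"spin":0},{"grip":-1,"tx":2.81,"ty":2.44,"tz":0,"spin":0},{"grip":-1,"tx":2.81,"ty":2.44,"tz":0,"spin":0},{"grip":-1,"tx":2.81,"ty":2.44,"tz":0,"spin":0},{"grip":-1,"tx":2.81,"ty":2.44,"tz":0,"spin":0},{"grip":-1,"tx":2.81,"ty":2.44,"tz":0,"spin":0},{"grip":-1,"tx":2.81,"ty":2.44,"tz":0,"spin":0},{"grip":-1,"tx":2.81,"ty":2.44,"tz":0,"spin":0}]' >/dev/null
python3 -m creep '[{"grip":-1,"tx":2.81,"ty":2.44,"tz":0,"spin":0},{"grip":-1,"tx":2.81,"ty":2.44,"tz":0,"spin":0},{"grip":-1,"tx":2.81,"ty":2.44,"tz":0,"spin":0},{"grip":-1,"tx":2.81,"ty":2.44,"tz":0,"spin":0},{"grip":-1,"tx":2.81,"ty":2.44,"tz":0,"spin":0},{"grip":-1,"tx":0,"ty":0,"tz":0,"spin":-6.2},{"grip":-1,"tx":0,"ty":0,"tz":0,"spin":-6.2},{"grip":-1,"tx":0,"ty":0,"tz":0,"spin":-6.2}]' >/dev/null
python3 -m creep '[{"grip":-1,"tx":0,"ty":0,"tz":0,"spin":-6.2},{"grip":-1,"tx":0,"ty":0,"tz":0,"spin":-6.2},{"grip":-1,"tx":0,"ty":0,"tz":0,"spin":-6.2},{"grip":-1,"tx":0,"ty":0,"tz":0,"spin":-6.2},{"grip":-1,"tx":0,"ty":0,"tz":0,"spin":-6.2},{"grip":-1,"tx":0,"ty":0,"tz":0,"spin":-6.2},{"grip":-1,"tx":0,"ty":0,"tz":0,"spin":-6.2},{"grip":-1,"tx":0,"ty":0,"tz":0,"spin":-6.2}]' >/dev/null
python3 -m creep '[{"grip":-1,"tx":0,"ty":0,"tz":0,"spin":0},{"grip":-1,"tx":0,"ty":0,"tz":0,"spin":0},{"grip":-1,"tx":0,"ty":0,"tz":0,"spin":0},{"grip":-1,"tx":0,"ty":0,"tz":0,"spin":0}]' >/dev/null
python3 st.py .6462 .1942 .16 188.5
python3 - <<'E'
from h import *; from plant import r,optics
c=optics.get_calibration("wrist"); im,d=optics.snapshot("wrist"); np.savez('w13.npz',im=im,d=d,E=c['extrinsics']); cv2.imwrite('pics/w13.png',im[:,:,::-1])
E
```

```text
t 22.08 p mm [ 555.4 -280.1  159.6] psi 120.18 tilt [-0. -0.] F [ 0.2  1.6 -3.2] M [-0.06 -0.16  0.02] op 0.267 ff 40.0 q7 0.32
t 24.42 p mm [645.4 194.7 159. ] psi -171.58 tilt [-0. -0.] F [-0.1 -0.1 -3.5] M [ 0.04 -0.22 -0.01] op 0.266 ff 40.0 q7 0.7
need t cm [-0.07 -0.06 -0.1 ] spin -0.08
```

View pics/w13.png

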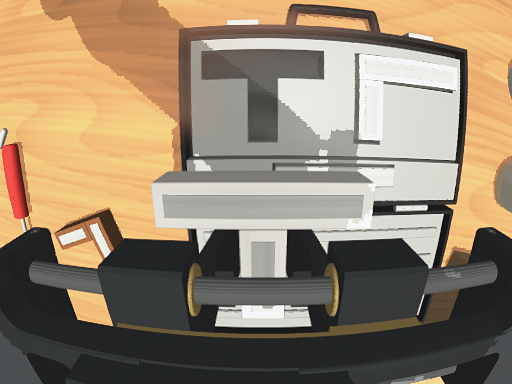

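The picture shows the T cutout's bar at (202–324, 51–79) with its stem down to v=142. The held T's bar top face is at about (153–374, 183–228), the L is seated at right, and the length bar is at (275–393,170). I'll fit both.

```bash
cat >> h.py <<'E'
def sub(line,lo,hi):
    line=line.astype(float); k=lo+1+np.argmax(abs(np.diff(line[lo:hi]))); a,b=line[max(k-3,lo)],line[min(k+2,hi)]; m=(a+b)/2
    for i in range(k-3,k+2):
        if (line[i]-m)*(line[i+1]-m)<=0 and line[i]!=line[i+1]: return i+(m-line[i])/(line[i+1]-line[i])
    return k-.5
E
python3 - <<'E'
from h import *; from plant import r,optics
Z=np.load('w13.npz'); im=Z['im']; c=optics.get_calibration('wrist'); c['extrinsics']=Z['E']; g=im.astype(int).sum(2)/3
ob=[]
for u in (212,225,240,255,290,305): ob.append((u,sub(g[:,u],45,57),0,-.014))
for u in (215,228,238,295,310): ob.append((u,sub(g[:,u],73,86),0,.014))
for v in (60,65,70): ob+=[(sub(g[v],195,209),v,1,-.057),(sub(g[v],317,331),v,1,.057)]
for v in (90,100,115,125,135): ob+=[(sub(g[v],241,254),v,1,-.014),(sub(g[v],272,285),v,1,.014)]
for u in (255,262,270): ob.append((u,sub(g[:,u],136,148),0,.074))
t,th,res=linefit(c,ob,.028,(.5335,.1773,8.5)); print('cut',np.round(t*1000,1),round(th,2),[(round(o[0]),round(o[1]),round(o[3]*1000),round(e*1000,1)) for o,e in zip(ob,res)])
ho=[]
for u in (180,200,230,260,300,330,350): ho.append((u,sub(g[:,u],177,190),0,-.012))
for u in (170,185,310,340,360): ho.append((u,sub(g[:,u],222,234),0,.012))
for v in (195,205,215): ho+=[(sub(g[v],147,160),v,1,-.055),(sub(g[v],367,380),v,1,.055)]
for z in (.169,.172,.175):
    t2,th2,res=linefit(c,ho,z,(.622,.19,8.5)); print('held',z,np.round(t2*1000,1),round(th2,2),np.round(res*1000,1))
    a=np.radians(th2); A=np.array([[np.cos(a),np.sin(a)],[-np.sin(a),np.cos(a)]]); print('delta own',np.round(A@(t-t2)*1000,1))
E
```

```text
cut [533.3 177.3] 8.39 [(212, 48, -14, np.float64(-1.6)), (225, 49, -14, np.float64(0.3)), (240, 49, -14, np.float64(0.3)), (255, 49, -14, np.float64(0.2)), (290, 49, -14, np.float64(0.4)), (305, 49, -14, np.float64(0.2)), (215, 79, 14, np.float64(0.4)), (228, 78, 14, np.float64(0.3)), (238, 78, 14, np.float64(0.3)), (295, 78, 14, np.float64(-0.1)), (310, 79, 14, np.float64(0.1)), (201, 60, -57, np.float64(0.0)), (324, 60, 57, np.float64(-0.3)), (201, 65, -57, np.float64(0.1)), (324, 65, 57, np.float64(-0.4)), (201, 70, -57, np.float64(0.0)), (324, 70, 57, np.float64(-0.3)), (247, 90, -14, np.float64(0.2)), (277, 90, 14, np.float64(-0.1)), (247, 100, -14, np.float64(0.2)), (277, 100, 14, np.float64(-0.1)), (247, 115, -14, np.float64(0.2)), (278, 115, 14, np.float64(0.0)), (247, 125, -14, np.float64(0.1)), (277, 125, 14, np.float64(-0.0)), (247, 135, -14, np.float64(0.3)), (277, 135, 14, np.float64(0.0)), (255, 142, 74, np.float64(-0.3)), (262, 142, 74, np.float64(-0.3)), (270, 142, 74, np.float64(-0.2))]
held 0.169 [621.5 190.8] 8.16 [ 0.1  0.1  0.1  0.  -0.  -0.1 -0.1 -0.1 -0.3 -0.1  0.2  0.1 -0.3 -0.3
 -0.3  0.5 -0.2  0.6]
delta own [-89.3  -0.8]
held 0.172 [620.6 190.7] 8.2 [ 0.3  0.3  0.3  0.3  0.2  0.2  0.1 -0.4 -0.6 -0.4 -0.1 -0.2  1.  -1.5
  1.  -0.7  1.  -0.7]
delta own [-88.3  -0.7]
held 0.175 [619.6 190.5] 8.23 [ 0.5  0.5  0.5  0.5  0.4  0.4  0.4 -0.7 -0.9 -0.7 -0.4 -0.5  2.2 -2.7
  2.2 -2.   2.2 -1.9]
delta own [-87.3  -0.7]
```

```bash
python3 -m creep '[{"grip":-1,"tx":2.9,"ty":-0.08,"tz":0,"spin":-0.2},{"grip":-1,"tx":3,"ty":0,"tz":0,"spin":0},{"grip":-1,"tx":3,"ty":0,"tz":0,"spin":0},{"grip":-1,"tx":0,"ty":0,"tz":3,"spin":0},{"grip":-1,"tx":0,"ty":0,"tz":3,"spin":0},{"grip":-1,"tx":0,"ty":0,"tz":3,"spin":0},{"grip":-1,"tx":0,"ty":0,"tz":1.8,"spin":0},{"grip":-1,"tx":0,"ty":0,"tz":0,"spin":0}]' >/dev/null; 
python3 -m creep '[{"grip":-1,"tx":0,"ty":0,"tz":0,"spin":0},{"grip":-1,"tx":0,"ty":0,"tz":0,"spin":0},{"grip":-1,"tx":0,"ty":0,"tz":0,"spin":0},{"grip":-1,"tx":0,"ty":0,"tz":0,"spin":0}]' >/dev/null; python3 st.py .5576 .1805 .050 188.45
cat > chk.py <<'E'
from h import *; from plant import r,optics
s=r.get_state(); c=optics.get_calibration("wrist"); im,d=optics.snapshot("wrist"); g=im.astype(int).sum(2)/3; np.savez('w14.npz',im=im,d=d,E=c['extrinsics'])
a=np.radians(8.4); Rm=np.array([[np.cos(a),-np.sin(a)],[np.sin(a),np.cos(a)]]); t=np.array([.5334,.1773])
for nm,z,L in (('cut',.028,[[-14,-57],[-14,57],[-14,0],[-14,40]]),('held',s['tool_pos'][2]+.0118,[[-12,-55],[-12,55],[12,-55],[12,55]])):
    print(nm,proj(c,np.c_[t+np.array(L)/1000@Rm.T,np.full(4,z)],True).round(1).tolist())
for u in (175,200,220,262,300,320,350): print('col',u,[(v,int(g[v-1,u]),int(g[v,u])) for v in range(120,240) if abs(g[v,u]-g[v-1,u])>14])
for v in (185,195,205,215): print('row',v,[(u,int(g[v,u-1]),int(g[v,u])) for u in list(range(130,175))+list(range(350,400)) if abs(g[v,u]-g[v,u-1])>14])
E
python3 chk.py
```

```text
t 25.47 p mm [558.7 181.3  52.7] psi -171.3 tilt [0.003 0.001] F [ 0.  -0.2 -3.3] M [ 0.1  -0.17  0.01] op 0.267 ff 40.0 q7 0.4
need t cm [ 0.12 -0.06  0.27] spin 0.25
cut [[168.1, 162.5], [357.9, 163.4], [263.1, 161.9], [330.8, 162.8]]
held [[149.8, 180.4], [376.2, 181.4], [154.8, 226.2], [370.8, 227.1]]
col 175 [(121, 132, 79), (122, 79, 53), (142, 45, 67), (143, 67, 89), (145, 87, 115), (146, 115, 165), (162, 162, 144), (163, 144, 72), (165, 78, 37), (170, 34, 54), (171, 54, 104), (172, 104, 132), (182, 126, 173), (183, 173, 221), (195, 234, 156), (196, 156, 184), (218, 179, 221), (228, 230, 213), (229, 213, 230), (232, 232, 211), (233, 211, 150)]
col 200 [(120, 125, 84), (121, 84, 68), (142, 64, 85), (145, 100, 158), (162, 164, 134), (163, 134, 39), (170, 41, 74), (171, 74, 118), (182, 126, 180), (183, 180, 224), (195, 235, 153), (196, 153, 184), (218, 179, 204), (219, 204, 229), (228, 233, 207), (229, 207, 161)]
col 220 [(120, 182, 153), (121, 153, 72), (142, 67, 91), (144, 90, 121), (145, 121, 165), (162, 167, 105), (163, 105, 38), (170, 40, 81), (171, 81, 125), (182, 126, 182)
[... 1269 characters left out ...]
03, 152), (137, 151, 123), (138, 123, 43), (150, 19, 74), (151, 74, 235), (364, 232, 249), (375, 250, 216), (376, 216, 152)]
row 195 [(136, 181, 134), (139, 148, 30), (151, 14, 118), (152, 118, 231), (162, 227, 174), (163, 174, 156), (364, 157, 234), (374, 231, 187), (375, 187, 154), (398, 158, 131), (399, 131, 111)]
row 205 [(136, 199, 150), (140, 157, 80), (141, 80, 38), (152, 15, 117), (153, 117, 228), (163, 231, 191), (363, 181, 232), (373, 229, 162), (397, 158, 117)]
row 215 [(137, 200, 181), (138, 181, 142), (141, 147, 92), (142, 92, 37), (153, 21, 64), (154, 64, 196), (155, 196, 236), (164, 229, 190), (350, 227, 246), (372, 253, 171), (373, 171, 153), (395, 158, 137), (396, 137, 110)]
```

```bash
python3 -m creep '[{"grip":-1,"tx":0.09,"ty":0,"tz":0.2,"spin":0.25},{"grip":-1,"tx":0,"ty":0,"tz":0.2,"spin":0},{"grip":-1,"tx":0,"ty":0,"tz":0.2,"spin":0},{"grip":-1,"tx":0,"ty":0,"tz":0,"spin":0},{"grip":-1,"tx":0,"ty":0,"tz":0,"spin":0},{"grip":-1,"tx":0,"ty":0,"tz":0,"spin":0}]' >/dev/null; python3 st.py .5576 .1805 .050 188.45
python3 chk.py | grep -v row | head -6
python3 -m creep '[{"grip":-1,"tx":0,"ty":0,"tz":0.2,"spin":0},{"grip":-1,"tx":0,"ty":0,"tz":0.2,"spin":0},{"grip":-1,"tx":0,"ty":0,"tz":0,"spin":0}]' >/dev/null; python3 st.py
```

```text
t 26.02 p mm [556.8 180.6  45. ] psi -171.53 tilt [-0. -0.] F [ 1.  -0.3 -3.2] M [ 0.1  -0.21  0.02] op 0.263 ff 40.0 q7 0.39
need t cm [-0.08 -0.02 -0.5 ] spin 0.02
cut [[164.9, 168.6], [362.1, 168.8], [263.6, 167.8], [334.0, 168.4]]
held [[150.8, 184.5], [376.3, 184.8], [156.0, 230.0], [371.0, 230.2]]
col 175 [(124, 144, 128), (125, 128, 72), (126, 72, 46), (147, 49, 67), (148, 67, 88), (150, 84, 115), (151, 115, 154), (169, 152, 60), (171, 54, 105), (172, 105, 132), (182, 126, 174), (183, 174, 221), (195, 234, 156), (196, 156, 184), (218, 180, 221), (228, 232, 216), (229, 216, 233), (238, 233, 179), (239, 179, 159)]
col 200 [(123, 134, 110), (124, 110, 71), (147, 56, 89), (150, 84, 146), (151, 146, 163), (168, 164, 124), (169, 124, 51), (170, 51, 71), (171, 71, 118), (182, 125, 180), (183, 180, 225), (195, 234, 155), (196, 155, 184), (218, 180, 204), (219, 204, 229), (228, 234, 208), (229, 208, 162)]
col 220 [(124, 180, 151), (125, 151, 93), (126, 93, 72), (146, 54, 70), (147, 70, 91), (149, 86, 112), (150, 112, 153), (168, 167, 92), (169, 92, 36), (170, 36, 81), (171, 81, 124), (182, 126, 182), (183, 182, 226), (195, 233, 155), (196, 155, 185), (219, 192, 227), (229, 219, 125), (230, 125, 30)]
col 262 [(122, 141, 118), (123, 118, 88), (146, 71, 88), (149, 89, 131), (150, 131, 160), (168, 169, 62), (169, 62, 38), (170, 38, 87), (171, 87, 129), (182, 125, 185), (183, 185, 227), (195, 233, 158), (196, 158, 185), (219, 182, 224), (229, 227, 169), (230, 169, 191), (231, 191, 226)]
t 26.32 p mm [556.6 180.3  40.6] psi -171.53 tilt [-0.001 -0.001] F [-0.5  0.3 -3.1] M [ 0.09 -0.19  0.03] op 0.265 ff 40.0 q7 0.39
```

```bash
python3 -m creep '[{"grip":-1,"tx":-0.05,"ty":0,"tz":0.2,"spin":0},{"grip":-1,"tx":0,"ty":0,"tz":0.2,"spin":0},{"grip":-1,"tx":0,"ty":0,"tz":0.2,"spin":0},{"grip":-1,"tx":0,"ty":0,"tz":0,"spin":0}]' 60 >/dev/null; python3 st.py
python3 -m creep '[{"grip":-1,"tx":0,"ty":0,"tz":0.2,"spin":0},{"grip":-1,"tx":0,"ty":0,"tz":0.2,"spin":0},{"grip":-1,"tx":0,"ty":0,"tz":0,"spin":0}]' >/dev/null; python3 st.py
```

```text
t 26.65 p mm [557.5 180.8  35.6] psi -171.52 tilt [0.001 0.   ] F [-0.9 -0.8  3.8] M [-0.11  0.03  0.08] op 0.268 ff 60.0 q7 0.38
t 26.9 p mm [558.  180.6  32.1] psi -171.53 tilt [ 0.002 -0.   ] F [ 0.  -1.8  6.4] M [-0.41 -0.1   0.04] op 0.265 ff 60.0 q7 0.37
```

```bash
python3 -m creep '[{"grip":-0.2,"tx":0,"ty":0,"tz":0,"spin":0},{"grip":-0.2,"tx":0,"ty":0,"tz":0,"spin":0},{"grip":-0.2,"tx":0,"ty":0,"tz":0,"spin":0},{"grip":-0.2,"tx":0,"ty":0,"tz":-1,"spin":0},{"grip":-0.2,"tx":0,"ty":0,"tz":-1.5,"spin":0},{"grip":-1,"tx":0.8,"ty":0,"tz":-0.5,"spin":0},{"grip":-1,"tx":0,"ty":0,"tz":0,"spin":0},{"grip":-1,"tx":0,"ty":0,"tz":0,"spin":0}]' >/dev/null
python3 -m creep '[{"grip":-1,"tx":0,"ty":0,"tz":0,"spin":0},{"grip":-1,"tx":0,"ty":0,"tz":0,"spin":0},{"grip":-1,"tx":0,"ty":0,"tz":0.4,"spin":0},{"grip":-1,"tx":0,"ty":0,"tz":0.6,"spin":0},{"grip":-1,"tx":0,"ty":0,"tz":0.3,"spin":0},{"grip":-1,"tx":0,"ty":0,"tz":0,"spin":0}]' >/dev/null; python3 st.py
python3 -m creep '[{"grip":-1,"tx":0,"ty":0,"tz":0.2,"spin":0},{"grip":-1,"tx":0,"ty":0,"tz":0.2,"spin":0},{"grip":-1,"tx":0,"ty":0,"tz":0,"spin":0}]' >/dev/null; python3 st.py
```

```text
t 28.07 p mm [549. 179.  47.] psi -171.53 tilt [-0.001 -0.001] F [0.1 0.2 1.6] M [ 0.   -0.19  0.01] op 0.007 ff 0.7 q7 0.37
t 28.32 p mm [549.2 179.5  44.2] psi -171.52 tilt [-0. -0.] F [-0.8 -0.3  5.5] M [-0.08  0.1   0.01] op 0.007 ff 2.6 q7 0.37
```

```bash
python3 -m creep '[{"grip":-1,"tx":0,"ty":0,"tz":0.2,"spin":0},{"grip":-1,"tx":0,"ty":0,"tz":0,"spin":0}]' >/dev/null; python3 st.py
python3 -m creep '[{"grip":-1,"tx":0,"ty":0,"tz":0.2,"spin":0},{"grip":-1,"tx":0,"ty":0,"tz":0,"spin":0}]' >/dev/null; python3 st.py
python3 -m creep '[{"grip":-1,"tx":0,"ty":0,"tz":0.1,"spin":0},{"grip":-1,"tx":0,"ty":0,"tz":0,"spin":0},{"grip":-1,"tx":0,"ty":0,"tz":0,"spin":0}]' >/dev/null; python3 st.py
```

```text
t 28.48 p mm [549.8 179.4  42.7] psi -171.54 tilt [ 0.001 -0.   ] F [-1.1 -1.5  6.6] M [-0.37 -0.03 -0.01] op 0.005 ff 3.0 q7 0.37
t 28.65 p mm [550.  179.4  40.5] psi -171.55 tilt [ 0.001 -0.   ] F [ 0.9 -1.4  4.8] M [-0.14 -0.23 -0.  ] op 0.003 ff 2.1 q7 0.36
t 28.9 p mm [550.1 179.4  40.5] psi -171.54 tilt [ 0.002 -0.   ] F [-1.4 -3.6 11.5] M [-0.5   0.14 -0.01] op 0.004 ff 5.9 q7 0.36
```

The middle is at the bottom. I'll give it one firm push more, then lift and check the level.

```bash
python3 -m creep '[{"grip":-1,"tx":0,"ty":0,"tz":0.1,"spin":0},{"grip":-1,"tx":0,"ty":0,"tz":0,"spin":0},{"grip":-1,"tx":0,"ty":0,"tz":0,"spin":0}]' >/dev/null; python3 st.py
python3 -m creep '[{"grip":-1,"tx":0,"ty":0,"tz":-2,"spin":0},{"grip":-1,"tx":0,"ty":0,"tz":-4,"spin":0},{"grip":-1,"tx":-4,"ty":0,"tz":-3,"spin":0},{"grip":-1,"tx":-4,"ty":0,"tz":-3,"spin":0},{"grip":-1,"tx":-2,"ty":1.5,"tz":0,"spin":0},{"grip":-1,"tx":0,"ty":1.5,"tz":0,"spin":0},{"grip":-1,"tx":0,"ty":0,"tz":0,"spin":0},{"grip":-1,"tx":0,"ty":0,"tz":0,"spin":0}]' >/dev/null
python3 -m creep '[{"grip":-1,"tx":0,"ty":0,"tz":0,"spin":0},{"grip":-1,"tx":0,"ty":0,"tz":0,"spin":0}]' >/dev/null
python3 - <<'E'
from h import *; from plant import r,optics
c=optics.get_calibration("wrist"); im,d=optics.snapshot("wrist"); cv2.imwrite('pics/w15.png',im[:,:,::-1])
E=np.array(c['extrinsics']); a=np.radians(8.45); Rm=np.array([[np.cos(a),-np.sin(a)],[np.sin(a),np.cos(a)]])
for nm,t,Ls in (('T',[.5334,.1773],([0,-50],[0,-25],[0,0],[0,25],[0,50],[30,0],[48,0],[62,0],[40,30],[40,-30],[-20,0])),('L',[.512,.3196],([0,50],[0,20],[0,0],[0,-47],[35,-43],[60,-43],[40,0]))):
  for l in Ls:
    P=np.r_[np.array(t)+Rm@np.array(l)/1000,.040]; u,v=proj(c,P,True)[0].round().astype(int)
    if 1<v<382 and 1<u<510:
        o,dr=rays(c,[[u,v]],True); dc=E[:3,:3]@dr[0]; print(nm,l,(int(u),int(v)),im[v,u],'z',np.round((o+dr[0]*np.median(d[v-2:v+3,u-2:u+3])/dc[2])[2]*1000,1))
E
python3 st.py
```

```text
t 29.15 p mm [550.1 179.4  40.4] psi -171.54 tilt [ 0.003 -0.001] F [-2.5 -4.1 19.3] M [-0.83  0.49 -0.02] op 0.003 ff 9.7 q7 0.36
T [0, -50] (172, 76) [225 221 212] z 40.5
T [0, -25] (200, 74) [178 177 169] z 40.3
T [0, 0] (229, 73) [184 186 179] z 40.2
T [0, 25] (259, 72) [240 242 239] z 40.5
T [0, 50] (289, 73) [243 245 246] z 39.8
T [30, 0] (230, 108) [175 178 171] z 40.4
T [48, 0] (230, 129) [173 176 169] z 40.2
T [62, 0] (230, 145) [178 180 173] z 40.5
T [40, 30] (265, 119) [162 164 157] z 27.8
T [40, -30] (195, 120) [155 154 147] z 27.7
T [-20, 0] (229, 50) [231 229 223] z 27.7
L [0, 50] (439, 86) [244 246 246] z 41.7
L [0, 20] (412, 82) [239 240 236] z 41.5
L [0, 0] (393, 80) [238 240 236] z 41.0
L [0, -47] (343, 75) [240 241 239] z 40.1
L [35, -43] (347, 115) [240 241 237] z 40.2
L [60, -43] (346, 144) [178 180 174] z 40.2
L [40, 0] (392, 123) [222 222 216] z 27.7
t 30.03 p mm [630.1 220.5 147.4] psi -171.54 tilt [-0.001 -0.002] F [-0.8 -0.1  0.5] M [ 0.08 -0.1   0.05] op 0.002 ff 0.0 q7 0.64
```

View pics/w15.png

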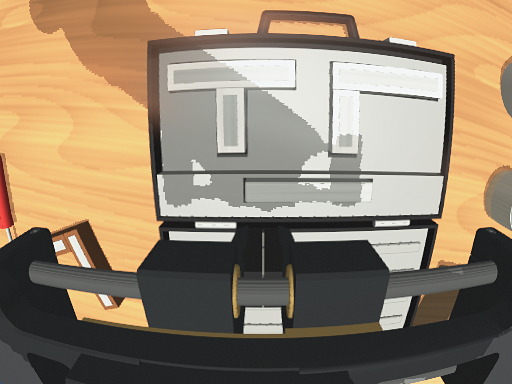

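The T is level, with its top at 40.2±0.3 mm. The L's +y end reads about 1 mm high (41.7 against 40.1), so I'll press the L once more with the earlier hand orientation.

```bash
python3 -m creep '[{"grip":-1,"tx":0,"ty":0,"tz":0,"spin":6.9},{"grip":-1,"tx":0,"ty":0,"tz":0,"spin":6.9},{"grip":-1,"tx":0,"ty":0,"tz":0,"spin":6.9},{"grip":-1,"tx":0,"ty":0,"tz":0,"spin":6.9},{"grip":-1,"tx":0,"ty":0,"tz":0,"spin":6.9},{"grip":-1,"tx":0,"ty":0,"tz":0,"spin":6.9},{"grip":-1,"tx":0,"ty":0,"tz":0,"spin":6.9},{"grip":-1,"tx":0,"ty":0,"tz":0,"spin":6.9}]' >/dev/null
python3 -m creep '[{"grip":-1,"tx":0,"ty":0,"tz":0,"spin":6.9},{"grip":-1,"tx":0,"ty":0,"tz":0,"spin":6.9},{"grip":-1,"tx":0,"ty":0,"tz":0,"spin":6.9},{"grip":-1,"tx":0,"ty":0,"tz":0,"spin":6.9},{"grip":-1,"tx":0,"ty":0,"tz":0,"spin":7.1},{"grip":-1,"tx":0,"ty":0,"tz":0,"spin":0},{"grip":-1,"tx":0,"ty":0,"tz":0,"spin":0}]' >/dev/null; python3 st.py .5064 .3572 .055 98.5
```

```text
t 31.28 p mm [630.5 221.2 148. ] psi 98.75 tilt [-0.    -0.001] F [0.3 0.5 0.3] M [ 0.04 -0.09 -0.05] op 0.001 ff 0.0 q7 -0.7
need t cm [ 15.34 -10.19   9.29] spin 0.25
```

```bash
python3 -m creep '[{"grip":-1,"tx":3,"ty":-2,"tz":0,"spin":0.2},{"grip":-1,"tx":3,"ty":-2,"tz":0,"spin":0},{"grip":-1,"tx":3.1,"ty":-2,"tz":0,"spin":0},{"grip":-1,"tx":3.1,"ty":-2.1,"tz":0,"spin":0},{"grip":-1,"tx":3.1,"ty":-2.1,"tz":0,"spin":0},{"grip":-1,"tx":0,"ty":0,"tz":4,"spin":0},{"grip":-1,"tx":0,"ty":0,"tz":3,"spin":0},{"grip":-1,"tx":0,"ty":0,"tz":2.3,"spin":0}]' >/dev/null
python3 -m creep '[{"grip":-1,"tx":0,"ty":0,"tz":0,"spin":0},{"grip":-1,"tx":0,"ty":0,"tz":0.4,"spin":0},{"grip":-1,"tx":0,"ty":0,"tz":0.4,"spin":0},{"grip":-1,"tx":0,"ty":0,"tz":0.3,"spin":0},{"grip":-1,"tx":0,"ty":0,"tz":0,"spin":0}]' >/dev/null; python3 st.py
python3 -m creep '[{"grip":-1,"tx":0,"ty":0,"tz":0.2,"spin":0},{"grip":-1,"tx":0,"ty":0,"tz":0,"spin":0}]' >/dev/null; python3 st.py
python3 -m creep '[{"grip":-1,"tx":0,"ty":0,"tz":0.2,"spin":0},{"grip":-1,"tx":0,"ty":0,"tz":0,"spin":0},{"grip":-1,"tx":0,"ty":0,"tz":0,"spin":0}]' >/dev/null; python3 st.py
```

```text
t 32.37 p mm [508.  358.5  44.8] psi 98.37 tilt [0.001 0.001] F [ 0.4 -0.2 -0.2] M [-0.07 -0.07  0.05] op 0.005 ff 0.0 q7 -1.11
t 32.53 p mm [507.8 358.4  42.6] psi 98.37 tilt [0.001 0.001] F [-0.4  0.4 -0.4] M [-0.05 -0.06 -0.03] op 0.007 ff 0.0 q7 -1.11
t 32.78 p mm [507.7 359.   40.6] psi 98.38 tilt [0.001 0.001] F [-0.4  1.2  3.1] M [ 0.16 -0.1   0.05] op 0.002 ff 1.3 q7 -1.11
```

```bash
python3 -m creep '[{"grip":-1,"tx":0,"ty":0,"tz":0.15,"spin":0},{"grip":-1,"tx":0,"ty":0,"tz":0,"spin":0},{"grip":-1,"tx":0,"ty":0,"tz":0,"spin":0}]' >/dev/null; python3 st.py
python3 -m creep '[{"grip":-1,"tx":0,"ty":0,"tz":0.1,"spin":0},{"grip":-1,"tx":0,"ty":0,"tz":0,"spin":0},{"grip":-1,"tx":0,"ty":0,"tz":0,"spin":0}]' >/dev/null; python3 st.py
```

```text
t 33.03 p mm [507.8 359.   40.5] psi 98.37 tilt [0.002 0.001] F [-2.2 -1.  14.8] M [-0.37  0.37  0.  ] op 0.008 ff 6.9 q7 -1.11
t 33.28 p mm [507.8 359.1  40.4] psi 98.37 tilt [0.002 0.001] F [-4.2 -2.9 21.3] M [-0.66  0.69 -0.04] op 0.004 ff 10.4 q7 -1.11
```

```bash
python3 -m creep '[{"grip":-1,"tx":0,"ty":0,"tz":-1.2,"spin":0},{"grip":-1,"tx":-2.5,"ty":0.3,"tz":0,"spin":0},{"grip":-1,"tx":-2.5,"ty":0.3,"tz":0,"spin":0},{"grip":-1,"tx":0,"ty":0,"tz":0.4,"spin":0},{"grip":-1,"tx":0,"ty":0,"tz":0.4,"spin":0},{"grip":-1,"tx":0,"ty":0,"tz":0.4,"spin":0},{"grip":-1,"tx":0,"ty":0,"tz":0,"spin":0},{"grip":-1,"tx":0,"ty":0,"tz":0,"spin":0}]' >/dev/null; python3 st.py
python3 -m creep '[{"grip":-1,"tx":0,"ty":0,"tz":-2,"spin":0},{"grip":-1,"tx":0,"ty":0,"tz":-4,"spin":0},{"grip":-1,"tx":-4,"ty":0,"tz":-3,"spin":0},{"grip":-1,"tx":-4,"ty":0,"tz":-3,"spin":0},{"grip":-1,"tx":-1,"ty":1,"tz":0,"spin":0},{"grip":-1,"tx":0,"ty":0,"tz":0,"spin":0},{"grip":-1,"tx":0,"ty":0,"tz":0,"spin":0},{"grip":-1,"tx":0,"ty":0,"tz":0,"spin":0}]' >/dev/null
cat > z.py <<'E'
from h import *; from plant import r,optics
c=optics.get_calibration("wrist"); im,d=optics.snapshot("wrist")
E=np.array(c['extrinsics']); a=np.radians(8.45); Rm=np.array([[np.cos(a),-np.sin(a)],[np.sin(a),np.cos(a)]])
for nm,t,Ls in (('T',[.5334,.1773],([0,50],[30,0],[48,0],[62,0])),('L',[.512,.3196],([0,50],[0,20],[0,0],[0,-47],[35,-43],[60,-43],[40,40],[40,0]))):
  for l in Ls:
    P=np.r_[np.array(t)+Rm@np.array(l)/1000,.040]; u,v=proj(c,P,True)[0].round().astype(int)
    if 1<v<382 and 1<u<510:
        o,dr=rays(c,[[u,v]],True); dc=E[:3,:3]@dr[0]; print(nm,l,(int(u),int(v)),im[v,u],'z',np.round((o+dr[0]*np.median(d[v-2:v+3,u-2:u+3])/dc[2])[2]*1000,1))
E
python3 z.py; python3 st.py
```

```text
t 33.95 p mm [521.5 308.1  40.4] psi 98.34 tilt [ 0.003 -0.005] F [-2.9 -9.3 27.3] M [-2.07  0.55  0.02] op 0.004 ff 13.5 q7 -1.07
T [0, 50] (245, 199) [224 222 213] z 39.8
T [30, 0] (278, 250) [31 31 31] z 172.8
T [48, 0] (297, 249) [34 34 35] z 220.6
T [62, 0] (311, 249) [34 35 36] z 220.3
L [0, 50] (244, 34) [242 244 245] z 40.3
L [0, 20] (244, 68) [241 242 240] z 40.1
L [0, 0] (244, 92) [241 242 238] z 40.3
L [0, -47] (244, 147) [238 239 236] z 39.8
L [35, -43] (285, 142) [238 239 236] z 40.1
L [60, -43] (314, 143) [238 240 236] z 40.1
L [40, 40] (292, 46) [230 230 224] z 27.1
L [40, 0] (292, 92) [232 233 227] z 27.4
t 34.67 p mm [540.  237.8 146.8] psi 98.57 tilt [-0.002  0.001] F [-0.1  0.8 -0.1] M [-0.03 -0.1   0.  ] op 0.006 ff 0.0 q7 -0.87
```

Both gauges read 40 mm at every point, so they lie level on the cutout floors, and the arm is clear. I'm handing in.

```bash
python3 -c "
from plant import workorder; print(workorder.finish_job())"
```

```text
the job is handed in; nothing more can be done
None
```

The L and T gauges are pressed fully home and level in their cutouts (tops at about 40 mm all over), nothing else was touched, and the job was handed in at about 35 s of robot time; no verdict came back.

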